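# Load the cog cluster of a slip-mixer drive and shut its case

## Robot

A 6-joint arm with a two-finger parallel gripper is mounted at the origin on the work surface. World frame = base frame: x ahead of the robot, y to its left, z up, the work surface at z = 0. Lengths are in mm, angles in rad, forces in N, time in s.
With the tool pointing down it reaches from about 275 to 1000 mm from the base axis. Payload 8.4 kg.
Tool frame: the origin (TCP) lies on the mounting face of the last link; the fingertips stand 173 mm ahead of it and the grasp point (between the pads) lies 155 mm ahead of it; z points along the fingers, y is the direction in which the jaws open and shut (so a half turn about z gives the same grasp; the last joint's range is limited). The gripper opens to 85 mm and grips with 20 to 120 N. Pads are 22 mm wide; open, the fingers measure 114 mm over their backs; the gripper's body (76 mm by 85 mm) begins 54 mm behind the grasp point. The pads swing forward as they close: fully open they stand 13 mm farther back than shut.
Start: joints at [-1.301, 0.353, 1.633, -0, 1.155, -0.002], TCP at [167.79, -602.06, 404.681] pointing down, gripper open.
Joint ranges: [-2.63, 2.63], [-0.92, 2.1], [0.06, 2.66], [-1.3, 4.44], [0, 2.69], [-3.02, 3.02]. Speed limits (rad/s): [2.22, 2.22, 2.79, 3.14, 3.14, 3.14].

## Interface

Orientations are given as [roll, pitch, yaw] about the fixed x, y, z axes, in that order (R = Rz(yaw) Ry(pitch) Rx(roll)).
In Python, from rig import readout, imaging, ticket gives the robot as it stands.
- The arm moves only by the tool step_arm, never from a script. Its argument "deltas" is a list of rows, each an object with "translation": the shift along the tool's x, y, z in cm, a list of three; "rot": the turn, a rotation vector about the tool's x, y, z in rad, a list of three. In form: [{"translation": [x, y, z], "rot": [rx, ry, rz]}, ...]. A call has 1 to 8 rows; each row is the pose to reach, as a shift and turn from the pose commanded when the call began, along the tool's axes at that moment; what a row does not reach only later rows make up. A row lasts 1/8 s, in which the tool goes at most 62.5 mm and 10.7 degrees, less where a joint would pass 70% of its speed; a pose out of reach is approached as far as the arm can. A call with a gripper value outside its range is refused whole. "grip" is the closure in counts, from 0 (fully open) to 255 (shut), set as the call begins (left out, the last holds). The fingers move at their own pace and stop on an object; "squeeze" is the grip in N (left out, the last holds). Time passes only in rows, so rows that repeat a pose let the fingers close. It gives the time, the measured TCP pose, the force and the opening at its end, in the units of the state.
- readout.sense(): the state, without advancing time (a new reading comes with each control period).
- imaging.grab_frame(name): name is "side" or "top"; returns a dict with "image" (480x640x3 uint8, red, green, blue), "camera_matrix" (3x3 intrinsics, pixels), "k1" (the pictures are not rectified: a ray, as slopes to the right and down, at radius r is drawn at 1 + k1 r^2 times it, then the intrinsics apply), "world_to_cam" (4x4, takes a point from world to camera coordinates). Camera axes: x right, y up, looking along -z (the intrinsics and any distortion apply to the point x, -y, -z); pixel columns grow to the right and rows downward; lengths in mm; the calibration is good to about 2 mm. A picture is of the moment at which its call begins. There is no depth.
- ticket.sign_off(): hands the job in, once; it reports no verdict.
The state is a dict: "clock": time; "qpos": joint angles; "qvel": joint speeds; "joint_efforts": joint torques, N m; "eef_pos": TCP position; "tcp_rot": TCP orientation; "contact_force": force on the tool from outside, world axes, zero at the start; "wrist_torque": the same for the moment, N m; "opening": opening from 0.0 (shut) to 1.0 (fully open).
Only numpy, scipy, OpenCV 4.12 (cv2) and the standard library are available. Lean on these libraries where they do the work, as an engineer would, in place of code of your own. Each camera call takes 0.05 s, during which the arm holds its last target.

## Task

Slide every loose steel cog lying on the bench onto the splined hub in the open gear case, the widest at the bottom and each next one narrower, turning each so that its wide keyway finds the hub's wide master spline and it drops fully home, flat on what lies below. Then swing the hinged cover over and press it shut until its edge sits flush on the lower half all round. Leave the plaster plug, beaker and bottle standing where they are.

Things in the scene. Friction and masses are not known exactly. Their poses are not given: they have to be found in the camera images.
- cog1_mid (a point): centre (half-way up) of a loose steel cog, 68 mm across opposite tooth tips, 12 teeth, 13 mm thick, widest of the five. z is the axis of its bore, up; x points from the centre to its one wide keyway and the tooth outside it; the other teeth follow at equal angles, with flat tips 7 to 10 mm wide: grip two opposite ones from above. Not present in every run
- cog2_mid (a point): centre (half-way up) of a loose steel cog, 62 mm across opposite tooth tips, 12 teeth, 13 mm thick, number 2 of five in width. z is the axis of its bore, up; x points from the centre to its one wide keyway and the tooth outside it; the other teeth follow at equal angles, with flat tips 7 to 10 mm wide: grip two opposite ones from above. Not present in every run
- cog3_mid (a point): centre (half-way up) of a loose steel cog, 56 mm across opposite tooth tips, 12 teeth, 13 mm thick, number 3 of five in width. z is the axis of its bore, up; x points from the centre to its one wide keyway and the tooth outside it; the other teeth follow at equal angles, with flat tips 7 to 10 mm wide: grip two opposite ones from above. Not present in every run
- cog4_mid (a point): centre (half-way up) of a loose steel cog, 50 mm across opposite tooth tips, 8 teeth, 13 mm thick, number 4 of five in width. z is the axis of its bore, up; x points from the centre to its one wide keyway and the tooth outside it; the other teeth follow at equal angles, with flat tips 7 to 10 mm wide: grip two opposite ones from above. Not present in every run
- cog5_mid (a point): centre (half-way up) of a loose steel cog, 44 mm across opposite tooth tips, 8 teeth, 13 mm thick, narrowest of the five. z is the axis of its bore, up; x points from the centre to its one wide keyway and the tooth outside it; the other teeth follow at equal angles, with flat tips 7 to 10 mm wide: grip two opposite ones from above. Not present in every run
- hub_seat (a point): on the axis of the fixed upright splined steel hub in the middle of the case, at the top of its collar (41 mm across, 20 mm above the bench), where the lowest cog rests. z up; x points along the wide master spline (9 mm wide, reaching 15 mm from the axis); three narrow splines (3.5 mm wide, reaching 12 mm) along +y, -x, -y. Shaft between them 18 mm across
- hub_top (a point): top end of the hub's shaft and splines, 58 mm above hub_seat, same axes; the last 6 mm taper as a lead-in. Every cog's bore is about 22 mm across with one wide keyway (12 mm wide, reaching 16.5 mm from its centre, at its +x) and three narrow ones (6.5 mm wide, reaching 13.5 mm): it slides down only when its x lies along the hub's x, with 1.5 mm play each side. The hub is greased; its yaw varies
- case: fixed lower half of a green gear case, an open tray 160 x 160 mm outside, 6 mm walls and floor, 45 mm high; origin at the centre of its underside on the bench, where the hub stands. A motor 80 mm across, about 100 mm high with its terminal box, is fixed on its +x side, reaching 195 mm from the centre. The cover is hinged along its +y wall
- cover (a joint): angle of the hinged cover (upper half of the case): 0 = shut, edges meeting all round; grows as it opens; starts at 1.6 to 1.9, standing up and leaning a little back. Stiff friction hinge: it stays where it is left and must be pressed down at the free edge with about 2 to 5 N until home
- cover_hinge (a point): middle of the cover's hinge line, at the top of the case's +y wall, 45 mm above the bench; the hinge line runs along the case's x axis
- cover_bar (a point): middle of the cover's handle: a round steel bar 10 mm thick, 100 mm long, parallel to the hinge line, 45 mm beyond the free edge, held by a strut at each end; 205 mm from the hinge in the plane of the cover's rim and 20 mm above that plane (65 mm above the bench when shut). Frame turns with the cover: y points from handle to hinge, z out of the cover's outer face
- cover_edge (a point): point on the cover's flat outer face, 12 mm in from the free edge, mid-way along it: a place to press it shut; 90 mm above the bench when shut. The cover is 160 x 160 mm and 45 mm deep; frame as cover_bar
- plug: small white plaster plug, a tapered disc 40 mm across the foot and 30 mm high, among the cogs; a bystander; origin at the centre of its underside, z up
- beaker: white plastic beaker 72 mm across, 85 mm high; a bystander; origin at the centre of its underside, z up
- flask: grey plastic bottle with black cap, 52 mm across, 130 mm high; a bystander; origin at the centre of its underside, z up

How it is judged:
By the outcome, as a careful person would: the job done as asked, in the order asked, and still so for the second after the job is handed in, with the robot touching nothing.
Of cog1, cog2, cog3, cog4, cog5 only 3 to 4 are there at a start; the rules pass over those that are not, and their reading is None.
At some moment in a run one of cog1, cog2, cog3, cog4, cog5 may be knocked a few centimetres aside while the robot is not near it.
It also fails if it takes over 210 s, if anything falls off the work surface, if the arm or the gripper's body presses on something with over 40 N, if the wrist force passes 120 N, or if a joint passes its speed limit or range.

## Working session

There is one attempt and no reset: what is moved stays moved. The work goes in short steps, Python scripts to look and compute and a tool call to move; the robot and the scene stay as the last step left them, time stands still between calls to the robot, and variables do not carry over. Pictures are saved under pics/ and viewed, and the job is handed in when it is done.

Besides the shell and the picture viewer there is one more tool, called after "Request:" as name(argument=value, ...) on one line, values as JSON. step_arm: Moves the arm, as the interface text tells. Its arguments: {"type":"object","properties":{"deltas":{"type":"array","items":{"type":"object","properties":{"translation":{"type":"array","items":{"type":"number"}},"rot":{"type":"array","items":{"type":"number"}}}}},"grip":{"type":"number"},"squeeze":{"type":"number"}},"required":["deltas"]}

```bash
ls; mkdir -p pics; python3 - <<'E'
from rig import readout, imaging
import cv2,pickle
print(readout.sense())
for n in("side","top"):
    f=imaging.grab_frame(n); pickle.dump(f,open(n+"0.pkl","wb"))
    cv2.imwrite(f"pics/{n}0.png",f["image"][:,:,::-1]); print(n,f["camera_matrix"].tolist(),f["k1"],f["world_to_cam"].round(4).tolist())
E
```

```text
pics
{'clock': 0.0, 'qpos': array([-1.30143220e+00,  3.53678592e-01,  1.63412073e+00, -1.50478838e-05,
        1.15516763e+00, -2.37254069e-03]), 'qvel': array([-0.00134709,  0.00098471, -0.0021424 ,  0.00012116, -0.00010968,
       -0.00012357]), 'joint_efforts': array([-2.69734970e-03, -6.05251122e+01, -3.42072237e+01, -2.91059350e-04,
        9.01151594e-03, -1.77568776e-06]), 'eef_pos': array([ 167.70853318, -601.84962906,  403.94822317]), 'tcp_rot': array([-3.14021833e+00,  1.04977677e-05,  2.71742756e-01]), 'contact_force': array([ 1.69269362, -0.25431718,  0.01379234]), 'wrist_torque': array([ 0.02461924, -0.06358502,  0.00968744]), 'opening': 1.0020262365128656}
side [[517.546320046395, 0.0, 325.2005781741427], [0.0, 517.546320046395, 240.17514796444553], [0.0, 0.0, 1.0]] -0.137718601130247 [[0.9029, -0.4297, -0.0095, -579.7612], [0.2818, 0.5752, 0.768, -216.8455], [-0.3245, -0.6961, 0.6404, -801.0706], [0.0, 0.0, 0.0, 1.0]]
top [[464.5501451335324, 0.0, 331.20866720592693], [0.0, 464.5501451335324, 236.39459264767623], [0.0, 0.0, 1.0]] -0.09429554817195052 [[0.0202, -0.9998, -0.0054, -40.5122], [0.9978, 0.0198, 0.0626, -614.0612], [-0.0625, -0.0067, 0.998, -955.0309], [0.0, 0.0, 0.0, 1.0]]
```

View pics/top0.png

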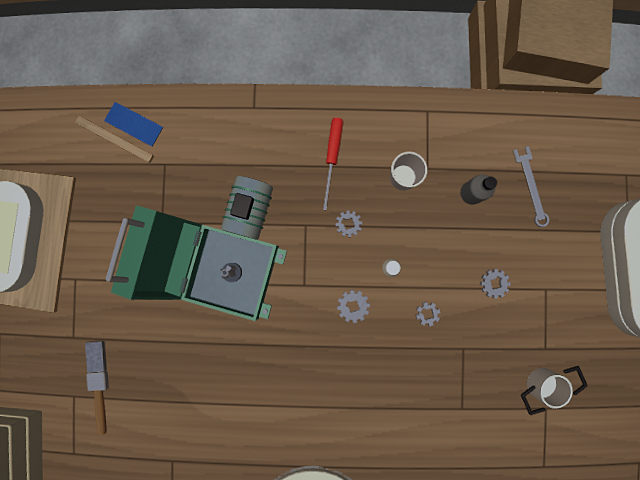

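View pics/side0.png

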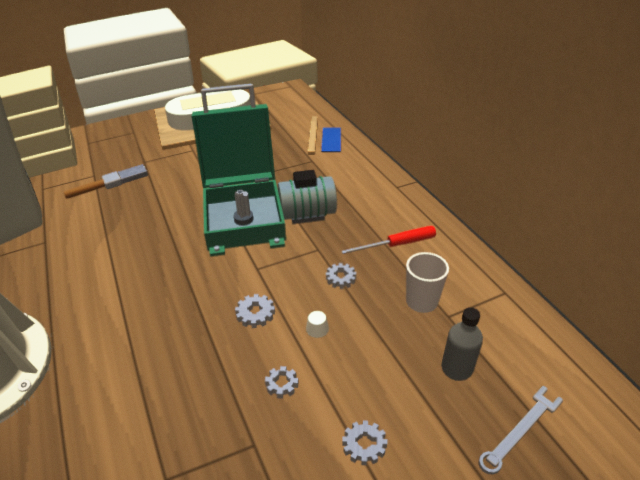

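```bash
cat > h.py <<'E'
import numpy as np,cv2,pickle
from rig import readout, imaging
def grab(n,tag=None):
    f=imaging.grab_frame(n)
    if tag: pickle.dump(f,open(f"{n}{tag}.pkl","wb")); cv2.imwrite(f"pics/{n}{tag}.png",f["image"][:,:,::-1])
    return f
def load(n,tag): return pickle.load(open(f"{n}{tag}.pkl","rb"))
def proj(f,P):
    P=np.atleast_2d(np.asarray(P,float)); c=P@f["world_to_cam"][:3,:3].T+f["world_to_cam"][:3,3]
    s=np.stack([c[:,0],-c[:,1]],1)/(-c[:,2:3]); r2=(s**2).sum(1,keepdims=True)
    s=s*(1+f["k1"]*r2); K=f["camera_matrix"]
    return s*[K[0,0],K[1,1]]+K[:2,2]
def back(f,uv,z):
    K=f["camera_matrix"]; d=(np.atleast_2d(uv)-K[:2,2])/[K[0,0],K[1,1]]; s=d.copy()
    for _ in range(30): s=d/(1+f["k1"]*(s**2).sum(1,keepdims=True))
    R=f["world_to_cam"][:3,:3];t=f["world_to_cam"][:3,3]
    ray=np.c_[s[:,0],-s[:,1],-np.ones(len(s))]@R; o=-R.T@t
    return o+ray*((z-o[2])/ray[:,2])[:,None]
def rect(f,cx,cy,z,half=50,mm=0.25):
    """image: col right=-y, row down=-x"""
    n=int(2*half/mm); a=(np.arange(n)+.5)*mm-half
    Y,X=np.meshgrid(cy-a,cx-a); P=np.stack([X,Y,np.full_like(X,z)],-1).reshape(-1,3)
    m=proj(f,P).reshape(n,n,2).astype(np.float32)
    return cv2.remap(f["image"],m[...,0],m[...,1],cv2.INTER_CUBIC)
def move(tgt,yaw=None,s=None):
    pass
E
python3 - <<'E'
from h import *
t=load("top","0");s=load("side","0")
rows=[]
for uv in [(348,223),(353,306),(428,314),(495,284)]:
    p=back(t,uv,6.5)[0]; print(p.round(1), proj(s,p).round(1))
    rows.append(np.vstack([cv2.resize(rect(f,p[0],p[1],13,40),(200,200)) for f in(t,s)]))
cv2.imwrite("pics/cogs.png",np.hstack(rows)[:,:,::-1])
p=back(t,(231,271),78)[0];print(p)
h=back(t,(231,271),20)[0];print(h)
cv2.imwrite("pics/hub.png",np.hstack([cv2.resize(rect(f,p[0],p[1],78,30),(400,400)) for f in (t,s)])[:,:,::-1])
E
```

```text
[644.8 -63.3   6.5] [[341.1 275.9]]
[469.4 -77.1   6.5] [[254.6 311.4]]
[ 455.2 -236.1    6.5] [[281.1 383.9]]
[ 520.7 -379.7    6.5] [[363.7 444.5]]
[538.74747014 167.6702224   78.        ]
[537.78861096 180.52223649  20.        ]
```

View pics/cogs.png

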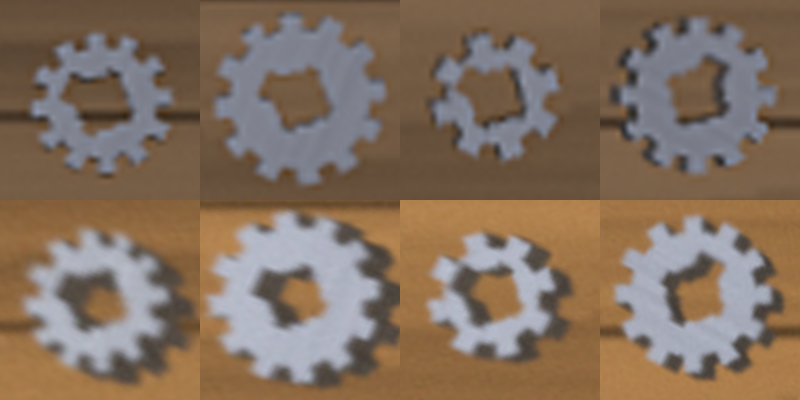

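View pics/hub.png

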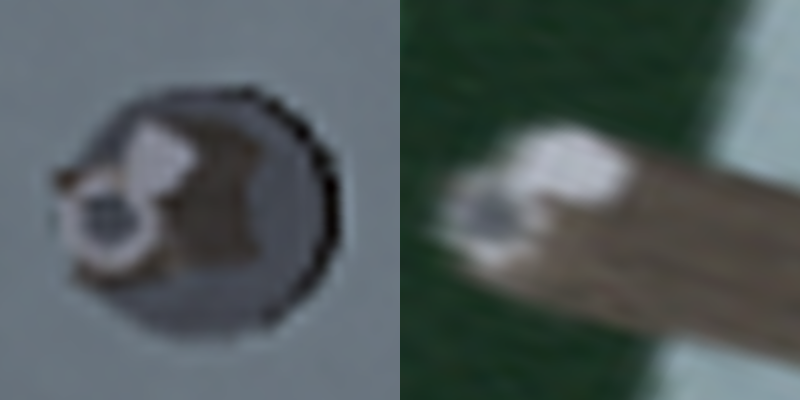

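```bash
cat >> h.py <<'E'
from scipy.optimize import minimize
DIM={1:(68,12),2:(62,12),3:(56,12),4:(50,8),5:(44,8)}
def facemask(k,n=400,mm=0.25,tw=8.5,rootd=5.5):
    """local mask image: col=+x local, row=+y local, centre n/2"""
    D,N=DIM[k]; R=D/2; S=n/2; sc=1/mm
    a=(np.arange(n)+.5-S)*mm; X,Y=np.meshgrid(a,a); r=np.hypot(X,Y); th=np.arctan2(Y,X)
    m=r<R-rootd
    for i in range(N):
        c,s=np.cos(2*np.pi*i/N),np.sin(2*np.pi*i/N); u=X*c+Y*s; v=-X*s+Y*c
        m|=(u>0)&(u<R)&(abs(v)<tw/2)
    h=r<11
    for i,(w,l) in enumerate([(12,16.5),(6.5,13.5),(6.5,13.5),(6.5,13.5)]):
        c,s=np.cos(np.pi/2*i),np.sin(np.pi/2*i); u=X*c+Y*s; v=-X*s+Y*c
        h|=(u>0)&(u<l)&(abs(v)<w/2)
    return (m&~h).astype(np.float32)
def feat(f):
    I=cv2.cvtColor(f["image"],cv2.COLOR_RGB2HSV).astype(np.float32)
    J=f["image"].astype(np.float32); return J[...,2]-J[...,0]
def fitcog(f,k,x0,y0,z=13,half=46,yaw0=None,tw=None,rng=2*np.pi,key=None):
    n=int(2*half/0.5); p0=None
    R0=cv2.remap  # rectified feature
    mm=0.5; a=(np.arange(n)+.5)*mm-half
    best=None
    tw=tw or (8.5 if k<5 else 7.5)
    M=cv2.GaussianBlur(facemask(k,tw=tw),(0,0),3.2)
    F=feat(f)
    Y,X=np.meshgrid(y0+a,x0+a) # rows x, cols y
    P=np.stack([X,Y,np.full_like(X,z)],-1).reshape(-1,3); m=proj(f,P).reshape(n,n,2).astype(np.float32)
    I=cv2.remap(F,m[...,0],m[...,1],cv2.INTER_LINEAR)
    rad=DIM[k][0]/2+4
    def cost(q):
        dx,dy=X-q[0],Y-q[1]; c,s=np.cos(q[2]),np.sin(q[2]); u=dx*c+dy*s; v=-dx*s+dy*c
        T=cv2.remap(M,(u*4+199.5).astype(np.float32),(v*4+199.5).astype(np.float32),cv2.INTER_LINEAR)
        w=(np.hypot(dx,dy)<rad)
        A=I[w];B=T[w]
        return -np.corrcoef(A,B)[0,1]
    q=np.array([x0,y0,0.])
    step=2*np.pi/DIM[k][1]
    # coarse
    res=[]
    for g in (np.arange(0,2*np.pi,np.radians(7.5)) if yaw0 is None else yaw0+np.radians(np.arange(-14,15,7))):
        res.append((min((cost((x0+i,y0+j,g)),x0+i,y0+j,g) for i in(-4,-2,0,2,4) for j in(-4,-2,0,2,4))))
    res.sort(); out=[]
    for c,x,y,g in res[:5]:
        r=minimize(cost,(x,y,g),method="Nelder-Mead",options=dict(initial_simplex=[(x,y,g),(x+1.5,y,g),(x,y+1.5,g),(x,y,g+.08)],xatol=.01,fatol=1e-5))
        out.append((r.fun,*r.x))
    out.sort(); o=out[0]
    alt=[q for q in out if abs((q[3]-o[3]+np.pi)%(2*np.pi)-np.pi)>.2]
    return np.array(o[1:]),-o[0],(-alt[0][0] if alt else None)
E
python3 - <<'E'
from h import *
t=load("top","0");s=load("side","0")
for k,(x,y) in {3:(645,-63),1:(469,-77),4:(455,-236),2:(521,-380)}.items():
    for nm,f in (("top",t),("side",s)):
        q,c,a=fitcog(f,k,x,y); print(k,nm,q[:2].round(1),round(np.degrees(q[2])%360,1),round(c,3),a)
# does kind 5 fit C better?
print(fitcog(t,5,455,-236),fitcog(s,5,455,-236))
E
```

```text
3 top [643.5 -63.8] 65.3 0.966 0.919771676761925
3 side [643.9 -63. ] 65.2 0.811 0.7962010580116159
1 top [470.1 -76.9] 66.3 0.983 0.9490114732595829
1 side [470.1 -76.2] 66.1 0.848 0.8361213670437463
4 top [ 456.7 -233.9] 61.3 0.957 0.8975715007257892
4 side [ 456.6 -233.6] 61.0 0.829 0.8072592071247882
2 top [ 522.6 -377.8] 329.7 0.944 0.9168684797706151
2 side [ 522.4 -377.9] 329.9 0.892 0.8669037753440256
(array([ 456.64664795, -234.02044388,    1.07018748]), np.float64(0.7271355519415974), np.float64(0.6587469446810275)) (array([ 456.68864725, -233.49256016,    1.07026485]), np.float64(0.6453887556273191), np.float64(0.6199300340721775))
```

```bash
python3 - <<'E'
from h import *
t=load("top","0");s=load("side","0")
a=cv2.resize(t["image"][190:330,95:300],None,fx=3.9,fy=3.9,interpolation=cv2.INTER_CUBIC)
b=cv2.resize(s["image"][80:260,185:345],None,fx=3.3,fy=3.3,interpolation=cv2.INTER_CUBIC)
cv2.imwrite("pics/ca.png",a[:,:,::-1]);cv2.imwrite("pics/cb.png",b[:,:,::-1])
E
```

```text
(no output)
```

View pics/ca.png

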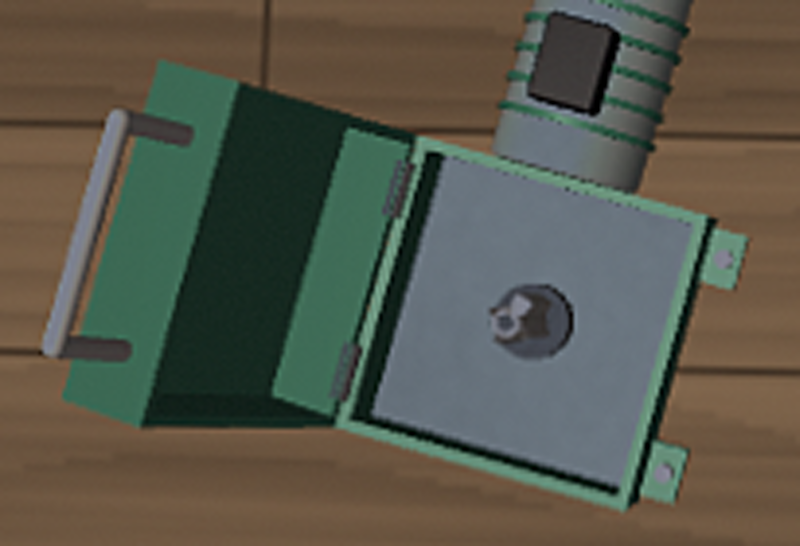

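View pics/cb.png

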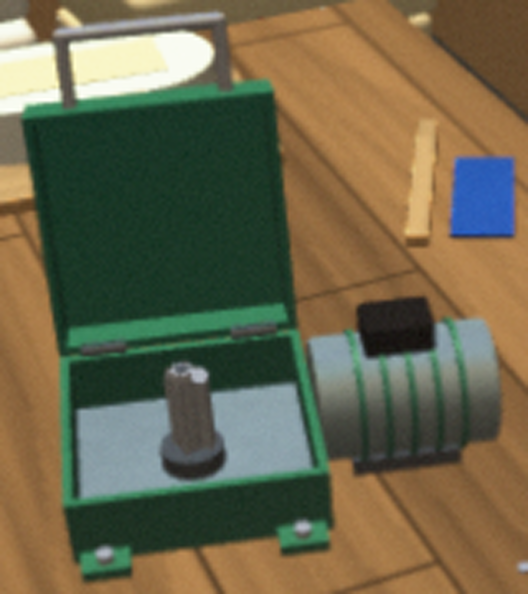

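```bash
python3 - <<'E'
from h import *
from scipy.optimize import least_squares
t=load("top","0");s=load("side","0")
obs={"top":(t,np.array([(415,137),(714,219),(628,509),(337,426)])/3.9+[95,190]),
"side":(s,np.array([(297,335),(328,475),(69,506),(63,352)])/3.3+[185,80])}
# corner order: hinge+x , free(-y)+x, free -x, hinge -x
loc=np.array([(80,80),(80,-80),(-80,-80),(-80,80)])
for n,(f,uv) in obs.items():
    uv=uv-0.5+0.5/3.5
    w=back(f,uv,45); print(n,w[:,:2].round(1).tolist(),w.mean(0).round(1))
    def r(q):
        c,ss=np.cos(q[2]),np.sin(q[2]); return (proj(f,np.c_[loc@np.array([[c,ss],[-ss,c]])+q[:2],np.full(4,45)])-uv).ravel()
    o=least_squares(r,(540,180,-.2)); print(o.x,np.degrees(o.x[2]),o.fun.round(2))
    for z,nm in((78,"top"),(20,"collar")): print(nm, proj(f,[*o.x[:2],z]))
E
```

```text
top [[631.8, 240.6], [591.7, 80.4], [439.6, 121.6], [478.6, 277.0]] [535.4 179.9  45. ]
[ 5.35446652e+02  1.79891549e+02 -2.47302370e-01] -14.169382088192918 [ 1.3  -0.35 -1.1  -0.86 -0.17  0.65 -0.02  0.56]
top [[224.82464852 272.52938266]]
collar [[231.26366986 272.12482724]]
side [[630.5, 234.8], [592.3, 83.8], [443.1, 124.3], [482.9, 286.4]] [537.2 182.3  45. ]
[ 5.37588657e+02  1.82529976e+02 -2.57883314e-01] -14.77562551083459 [ 1.26 -1.58  0.88 -0.58 -1.78  0.09 -0.26  1.66]
top [[240.30457649 191.48183269]]
collar [[243.36402691 214.15971411]]
```

```bash
cat >> h.py <<'E'
def hublines(x,y,g):
    th=np.linspace(0,2*np.pi,60); L=[]
    circ=lambda r,z:np.c_[x+r*np.cos(th),y+r*np.sin(th),np.full(60,z)]
    L+= [circ(20.5,20),circ(9,72)]
    c,s=np.cos(g),np.sin(g)
    for i,(w,l) in enumerate([(9,15),(3.5,12),(3.5,12),(3.5,12)]):
        a=g+i*np.pi/2; e=np.array([np.cos(a),np.sin(a)]); n=np.array([-e[1],e[0]])
        for z in (72,):
            pts=[e*4+n*w/2,e*l+n*w/2,e*l-n*w/2,e*4-n*w/2]; L.append(np.array([[x+p[0],y+p[1],z] for p in pts]))
    return L
def overlay(f,lines,box,sc,cols=None):
    x0,y0,x1,y1=box
    im=cv2.resize(f["image"][y0:y1,x0:x1],None,fx=sc,fy=sc,interpolation=cv2.INTER_CUBIC)[:,:,::-1].copy()
    for i,l in enumerate(lines):
        p=((proj(f,l)-[x0,y0]+.5)*sc-.5); cv2.polylines(im,[np.round(p*8).astype(np.int32)],False,(0,0,255) if i!=2 else (0,255,255),1,cv2.LINE_AA,3)
    return im
E
python3 - <<'E'
from h import *
t=load("top","0");s=load("side","0")
L=hublines(536.3,181.5,np.radians(-45))
A=overlay(t,L,(210,250,255,290),8);A0=overlay(t,[],(210,250,255,290),8)
B=overlay(s,L,(220,185,265,230),8);B0=overlay(s,[],(220,185,265,230),8)
h=min(A.shape[0],B.shape[0])
cv2.imwrite("pics/ho2.png",np.vstack([np.hstack([A[:300],A0[:300]]),np.hstack([B[:300],B0[:300]])]))
E
```

```text
(no output)
```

View pics/ho2.png

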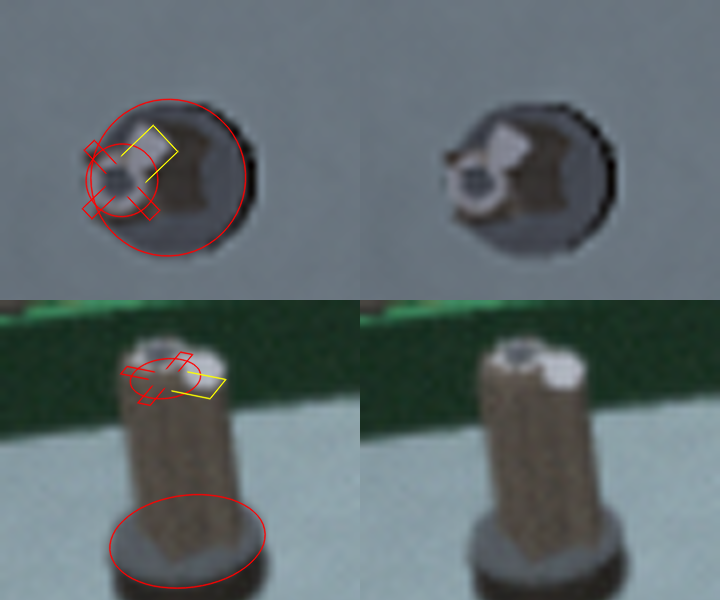

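```bash
cat >> h.py <<'E'
from scipy.optimize import least_squares
def tri(obs):
    o=least_squares(lambda p:np.concatenate([(proj(f,p)[0]-uv) for f,uv in obs]),(540,180,70)); return o.x,o.fun
E
python3 - <<'E'
from h import *
t=load("top","0");s=load("side","0")
c=lambda p,o:(np.array(p)+.5)/8-.5+o
P=[]
for a,b in [((149,147),(203,69)),((118,183),(160,55))]:
    p,r=tri([(t,c(a,[210,250])),(s,c(b,[220,185]))]); print(p.round(1),r.round(2)); P.append(p)
    for zz in(74,76,78): print(back(t,c(a,[210,250]),zz)[0,:2].round(1),back(s,c(b,[220,185]),zz)[0,:2].round(1))
d=P[0]-P[1];print(np.degrees(np.arctan2(d[1],d[0])))
E
```

```text
[544.6 173.7  77.1] [-0.01  0.03  0.03 -0.  ]
[544.6 174.4] [545.7 178.1]
[544.6 173.9] [544.9 175.2]
[544.6 173.5] [544.2 172.4]
[535.6 180.5  80. ] [-0.01  0.02  0.02 -0.  ]
[535.5 181.9] [537.7 189.2]
[535.6 181.4] [537.  186.3]
[535.6 180.9] [536.3 183.4]
-36.99038621502534
```

```bash
cat >> h.py <<'E'
def hubmask(f,q,box,sc=4,zlo=20.):
    x,y,g=q[:3]; x0,y0,x1,y1=box; im=np.zeros(((y1-y0)*sc,(x1-x0)*sc),np.uint8)
    th=np.linspace(0,2*np.pi,40); pr=[]
    def add(lo,hi):
        P=np.vstack([np.c_[lo,np.full(len(lo),zlo)],np.c_[lo,np.full(len(lo),72.)],np.c_[hi,np.full(len(hi),78.)]])
        c,s=np.cos(g),np.sin(g); P[:,:2]=P[:,:2]@np.array([[c,s],[-s,c]])+[x,y]
        p=((proj(f,P)-[x0,y0]+.5)*sc-.5); h=cv2.convexHull(p.astype(np.float32))
        cv2.fillPoly(im,[np.round(h*16).astype(np.int32)],255,cv2.LINE_AA,4)
    cc=np.c_[np.cos(th),np.sin(th)]; add(9*cc,6.5*cc)
    for i,(w,l) in enumerate([(9,15),(3.5,12),(3.5,12),(3.5,12)]):
        a=i*np.pi/2; R=np.array([[np.cos(a),np.sin(a)],[-np.sin(a),np.cos(a)]])
        b=np.array([(0,w/2),(l,w/2),(l,-w/2),(0,-w/2)]); b2=np.array([(0,w/3),(l-3,w/3),(l-3,-w/3),(0,-w/3)])
        add(b@R,b2@R)
    return cv2.resize(im,None,fx=1/sc,fy=1/sc,interpolation=cv2.INTER_AREA)/255.
E
python3 - <<'E'
from h import *
t=load("top","0");s=load("side","0")
bx={"top":(212,258,244,286),"side":(228,186,256,216)}
T={}
for n,f in(("top",t),("side",s)):
    x0,y0,x1,y1=bx[n]; J=f["image"][y0:y1,x0:x1].astype(float)
    I=np.clip((22-(np.maximum(J[...,1],J[...,2])-J[...,0]))/22,0,1) 
    if n=="top": I[J.sum(2)<0]=0
    T[n]=(f,I,bx[n])
    print(n); 
    def cost(q,ns): return -np.mean([np.corrcoef(cv2.GaussianBlur(hubmask(T[m][0],q,T[m][2]),(0,0),.5).ravel(),T[m][1].ravel())[0,1] for m in ns])
def fit(ns,g0):
    x=(536.5,182,g0); r=minimize(cost,x,args=(ns,),method="Nelder-Mead",options=dict(initial_simplex=[x,(x[0]+2,x[1],g0),(x[0],x[1]+2,g0),(x[0],x[1],g0+.2)],xatol=.01,fatol=1e-5)); return r
for ns in (["top"],["side"]):
    for g in(-60,-45,-30):
        r=fit(ns,np.radians(g)); print(ns,r.x[:2].round(2),np.degrees(r.x[2]).round(1),r.fun)
q=(536.3,181.5,np.radians(-45))
o=[]
for n in T: o.append(np.hstack([cv2.resize(v,(300,270),interpolation=0) for v in (T[n][1],hubmask(T[n][0],fit([n],-.7).x,T[n][2]))]))
cv2.imwrite("pics/hm.png",np.vstack(o)*255)
E
```

```text
top
side
['top'] [535.91 179.81] -32.0 -0.7569235257626179
['top'] [535.56 179.73] -33.7 -0.7572609234435826
['top'] [535.58 179.64] -33.6 -0.7573677566033477
['side'] [535.88 182.09] -34.0 -0.9616922728581154
['side'] [535.81 182.17] -35.3 -0.9616436348517232
['side'] [535.93 182.3 ] -34.6 -0.9617682497073836[ WARN:0@2.070] global loadsave.cpp:1063 imwrite_ Unsupported depth image for selected encoder is fallbacked to CV_8U.
```

View pics/hm.png

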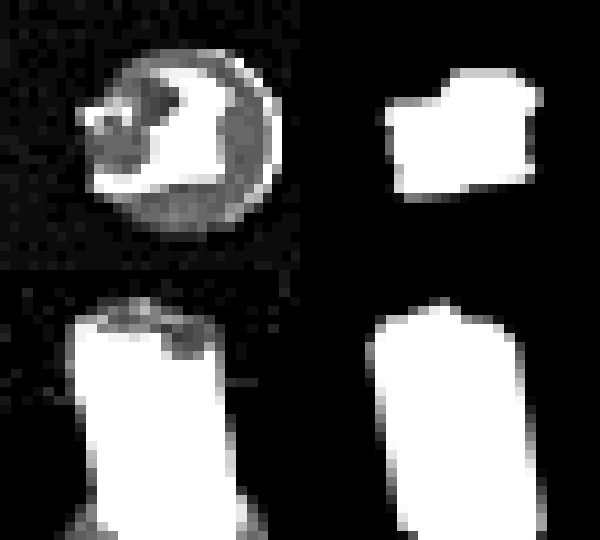

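```bash
python3 - <<'E'
from h import *
t=load("top","0")
bx=(212,258,244,286); x0,y0,x1,y1=bx; J=t["image"][y0:y1,x0:x1].astype(float)
rb=J[...,0]-J[...,2]; S=J.sum(2); 
I=np.maximum(np.clip((rb+8)/16,0,1)*(S>120),np.clip((S-380)/60,0,1))
I=cv2.morphologyEx(I,cv2.MORPH_CLOSE,cv2.getStructuringElement(2,(3,3)))
def cost(q): return -np.corrcoef(cv2.GaussianBlur(hubmask(t,q,bx),(0,0),.5).ravel(),I.ravel())[0,1]
for g0 in np.radians((-55,-45,-35,-25)):
    x=(536,181,g0); r=minimize(cost,x,method="Nelder-Mead",options=dict(initial_simplex=[x,(x[0]+2,x[1],g0),(x[0],x[1]+2,g0),(x[0],x[1],g0+.2)],xatol=.01,fatol=1e-5))
    print(r.x[:2].round(2),np.degrees(r.x[2]).round(1),r.fun)
cv2.imwrite("pics/hm2.png",(np.hstack([cv2.resize(v,(350,300),interpolation=0) for v in (I,hubmask(t,r.x,bx))])*255).astype(np.uint8))
E
```

```text
[535.81 180.39] -33.2 -0.7961105755395531
[535.8  180.26] -33.4 -0.7958899468401184
[535.71 180.32] -32.5 -0.7964669536893619
[535.75 180.24] -32.1 -0.7963234458034213
```

View pics/hm2.png

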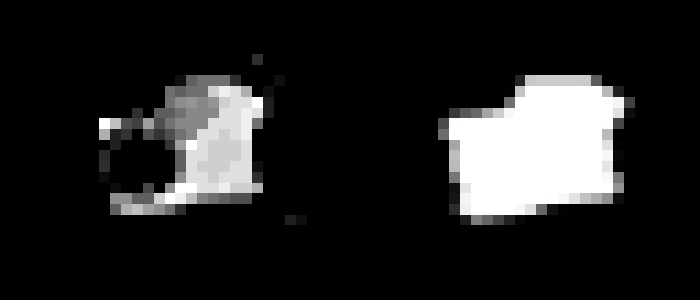

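```bash
cat >> h.py <<'E'
from scipy.spatial.transform import Rotation as Ro
def plan(x,y,z,psi):
    """psi deg; prints delta in tool axes (cm) and rotvec"""
    s=readout.sense(); r,p,w=s["tcp_rot"]; R=Ro.from_euler("xyz",[r,p,w])
    T=Ro.from_euler("xyz",[np.pi,0,np.radians(psi)])
    d=R.inv().apply(np.array([x,y,z])-s["eef_pos"])/10; rv=(R.inv()*T).as_rotvec()
    dw=(psi-np.degrees(w)+180)%360-180
    q1=np.degrees(np.arctan2(y,x)); print("t",round(s["clock"],2),"at",s["eef_pos"].round(1),np.degrees(s["tcp_rot"]).round(2),"q6",round(s["qpos"][5],2),"open",round(s["opening"],3),"F",s["contact_force"].round(1))
    print("delta cm",d.round(3).tolist(),"rot",rv.round(4).tolist(),"deg",round(dw,1),"target q6~",round((q1+90-psi+180)%360-180,1))
E
python3 - <<'E'
from h import *
plan(470.1,-76.6,260,126.2)
E
```

```text
t 0.1 at [ 167.7 -601.8  404. ] [-179.93   -0.     15.57] q6 -0.0 open 1.0 F [ 0.3 -0.  -0.8]
delta cm [43.225, -42.463, 14.456] rot [-0.0008, -0.0012, -1.9309] deg 110.6 target q6~ -45.5
```

Request:
step_arm(deltas=[{"translation": [43.2, -42.5, 6], "rot": [0, 0, -1.93]}, {"translation": [43.2, -42.5, 6], "rot": [0, 0, -1.93]}, {"translation": [43.2, -42.5, 6], "rot": [0, 0, -1.93]}, {"translation": [43.2, -42.5, 6], "rot": [0, 0, -1.93]}, {"translation": [43.2, -42.5, 6], "rot": [0, 0, -1.93]}, {"translation": [43.2, -42.5, 6], "rot": [0, 0, -1.93]}, {"translation": [43.2, -42.5, 6], "rot": [0, 0, -1.93]}, {"translation": [43.2, -42.5, 6], "rot": [0, 0, -1.93]}], grip=0, squeeze=60)

```text
clock: 1.1
eef_pos: [416.4, -168.8, 355.3]
tcp_rot: [3.141, 0.0, 1.778]
contact_force: [1.1, -0.6, -0.7]
opening: 0.997
```

```bash
python3 - <<'E'
from h import *
plan(470.1,-76.6,260,126.2)
E
```

```text
t 1.1 at [ 416.4 -168.8  355.3] [1.7998e+02 1.0000e-02 1.0186e+02] q6 -0.6 open 0.997 F [ 1.1 -0.6 -0.7]
delta cm [7.925, 7.148, 9.532] rot [0.0003, 0.0003, -0.4248] deg 24.3 target q6~ -45.5
```

Request:
step_arm(deltas=[{"translation": [0, 0, 0], "rot": [0, 0, 0]}, {"translation": [0, 0, 0], "rot": [0, 0, 0]}])

```text
clock: 1.35
eef_pos: [415.7, -170.6, 355.2]
tcp_rot: [-3.141, -0.0, 1.772]
contact_force: [-1.1, -0.5, -0.9]
opening: 1.001
```

```bash
python3 - <<'E'
from h import *
plan(470.1,-76.6,230,126.2)
E
```

```text
t 1.35 at [ 415.7 -170.6  355.2] [-179.96   -0.    101.53] q6 -0.59 open 1.001 F [-1.1 -0.5 -0.9]
delta cm [8.121, 7.221, 12.52] rot [-0.0007, -0.0002, -0.4306] deg 24.7 target q6~ -45.5
```

Request:
step_arm(deltas=[{"translation": [8.12, 7.22, 12.5], "rot": [0, 0, -0.43]}, {"translation": [8.12, 7.22, 12.5], "rot": [0, 0, -0.43]}, {"translation": [8.12, 7.22, 12.5], "rot": [0, 0, -0.43]}, {"translation": [8.12, 7.22, 12.5], "rot": [0, 0, -0.43]}, {"translation": [8.12, 7.22, 12.5], "rot": [0, 0, -0.43]}, {"translation": [8.12, 7.22, 12.5], "rot": [0, 0, -0.43]}])

```text
clock: 2.1
eef_pos: [470.3, -78.1, 231.6]
tcp_rot: [3.14, 0.001, 2.199]
contact_force: [0.3, 0.3, 0.9]
opening: 1.005
```

```bash
python3 - <<'E'
from h import *
plan(470.1,-76.6,170,126.2)
s=grab("side","1");t=grab("top","1")
for f,n in((s,"a"),(t,"b")):
    c=proj(f,[470,-76,30])[0].astype(int); x0,y0=c-[60,60]
    cv2.imwrite(f"pics/g1{n}.png",overlay(f,[],(max(x0,0),y0,x0+120,y0+110),5))
E
```

```text
t 2.1 at [470.3 -78.1 231.6] [1.7993e+02 8.0000e-02 1.2600e+02] q6 -0.8 open 1.005 F [0.3 0.3 0.9]
delta cm [0.14, 0.058, 6.16] rot [0.0012, 0.0014, -0.0035] deg 0.2 target q6~ -45.5
```

View pics/g1a.png

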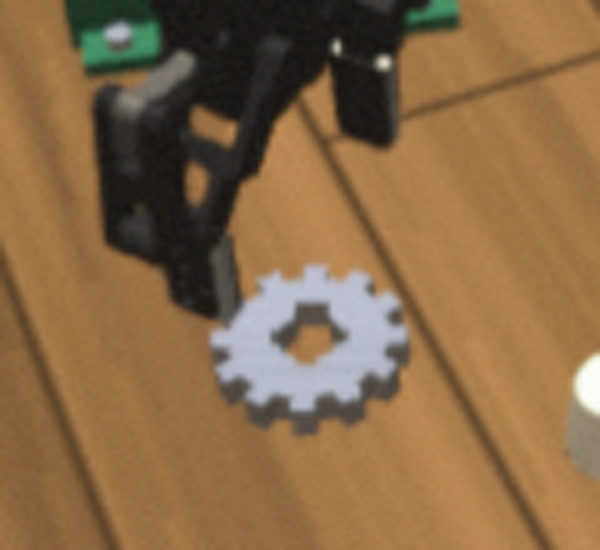

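View pics/top1.png

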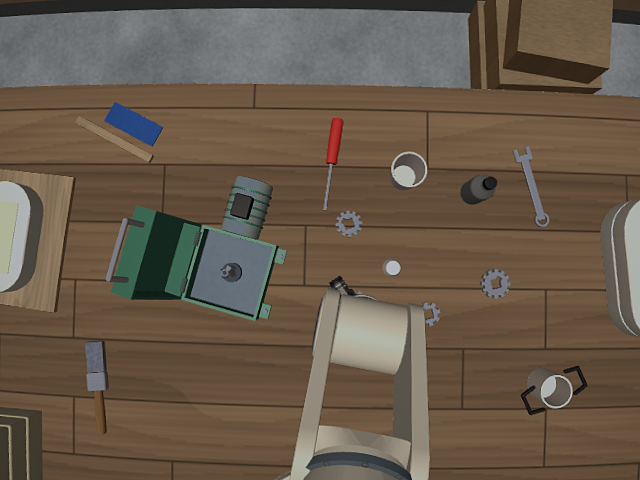

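```bash
python3 - <<'E'
from h import *
s=load("side","1"); c=proj(s,[470,-76,30])[0].astype(int); o=c-[60,60]
for sg in(1,-1):
  for z in(58,71):
    for r in (42.5,57):
      p=[470.3+sg*r*np.cos(np.radians(36)),-78.1+sg*r*np.sin(np.radians(36)),z]; print(sg,z,r,(proj(s,p)[0]-o)*5)
E
```

```text
1 58 42.5 [365.98538685 171.60038951]
1 58 57 [388.92178745 146.23677949]
1 71 42.5 [362.79668338 144.07341526]
1 71 57 [385.99116667 118.7544896 ]
-1 58 42.5 [221.72467595 331.29969697]
-1 58 57 [195.34476471 360.53567118]
-1 71 42.5 [216.78191678 303.66667668]
-1 71 57 [190.05708479 332.91584897]
```

Request:
step_arm(deltas=[{"translation": [0.1, 0, 3], "rot": [0, 0, 0]}, {"translation": [0.14, 0.05, 5.5], "rot": [0, 0, 0]}, {"translation": [0.14, 0.05, 6.4], "rot": [0, 0, 0]}, {"translation": [0.14, 0.05, 6.4], "rot": [0, 0, 0]}, {"translation": [0.14, 0.05, 6.4], "rot": [0, 0, 0]}])

```text
clock: 2.82
eef_pos: [470.3, -75.4, 167.3]
tcp_rot: [3.141, 0.001, 2.202]
contact_force: [0.9, 0.4, 1.0]
opening: 0.997
```

```bash
python3 - <<'E'
from h import *
plan(470.1,-76.6,167.5,126.2)
E
```

```text
t 2.83 at [470.3 -75.4 167.3] [1.7995e+02 5.0000e-02 1.2615e+02] q6 -0.79 open 0.997 F [0.9 0.4 1. ]
delta cm [-0.08, -0.087, -0.023] rot [0.0009, 0.001, -0.0009] deg 0.1 target q6~ -45.5
```

Request:
step_arm(deltas=[{"translation": [-0.08, -0.09, 0], "rot": [0, 0, 0]}, {"translation": [-0.08, -0.09, 0], "rot": [0, 0, 0]}])

```text
clock: 3.08
eef_pos: [469.8, -76.6, 166.9]
tcp_rot: [3.141, 0.001, 2.202]
contact_force: [0.3, 0.5, -0.2]
opening: 0.998
```

```bash
python3 - <<'E'
from h import *
plan(470.1,-76.6,167.5,126.2)
E
```

```text
t 3.08 at [469.8 -76.6 166.9] [1.7996e+02 4.0000e-02 1.2615e+02] q6 -0.8 open 0.998 F [ 0.3  0.5 -0.2]
delta cm [-0.019, 0.021, -0.058] rot [0.0006, 0.0007, -0.0008] deg 0.0 target q6~ -45.5
```

Request:
step_arm(deltas=[{"translation": [0, 0, 0], "rot": [0, 0, 0]}, {"translation": [0, 0, 0], "rot": [0, 0, 0]}, {"translation": [0, 0, 0], "rot": [0, 0, 0]}, {"translation": [0, 0, 0], "rot": [0, 0, 0]}, {"translation": [0, 0, 0], "rot": [0, 0, 0]}], grip=255, squeeze=60)

```text
clock: 3.7
eef_pos: [469.9, -76.5, 167.3]
tcp_rot: [3.141, 0.001, 2.202]
contact_force: [-3.5, -0.1, 15.0]
opening: 0.771
```

Request:
step_arm(deltas=[{"translation": [0, 0, -1], "rot": [0, 0, 0]}, {"translation": [0, 0, -5], "rot": [0, 0, 0]}, {"translation": [0, 0, -9], "rot": [0, 0, 0]}, {"translation": [0, 0, -13], "rot": [0, 0, 0]}, {"translation": [0, 0, -13], "rot": [0, 0, 0]}, {"translation": [0, 0, -13], "rot": [0, 0, 0]}])

```text
clock: 4.45
eef_pos: [469.1, -76.4, 295.8]
tcp_rot: [-3.141, -0.001, 2.202]
contact_force: [-0.2, -0.7, -2.9]
opening: 0.761
```

```bash
python3 - <<'E'
from h import *
plan(535.8,181,300,126.2-66.2-33.5)
s=grab("side","2")
cv2.imwrite(f"pics/g2.png",overlay(s,[],(180,180,340,300),5))
E
```

```text
t 4.45 at [469.1 -76.4 295.8] [-1.7997e+02 -4.0000e-02  1.2615e+02] q6 -0.8 open 0.761 F [-0.2 -0.7 -2.9]
delta cm [16.844, 20.571, -0.421] rot [-0.001, 0.0, 1.7393] deg -99.7 target q6~ 82.2
```

View pics/g2.png

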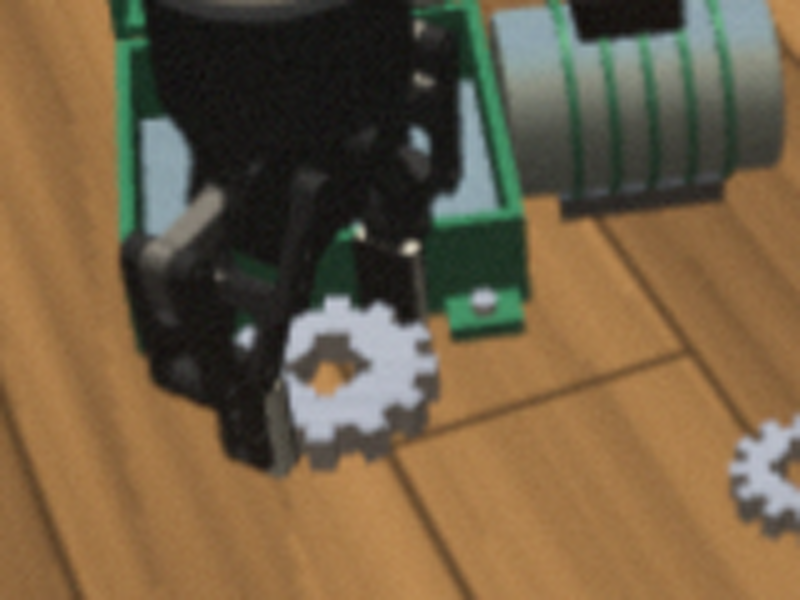

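Request:
step_arm(deltas=[{"translation": [16.84, 20.57, -0.4], "rot": [0, 0, 1.739]}, {"translation": [16.84, 20.57, -0.4], "rot": [0, 0, 1.739]}, {"translation": [16.84, 20.57, -0.4], "rot": [0, 0, 1.739]}, {"translation": [16.84, 20.57, -0.4], "rot": [0, 0, 1.739]}, {"translation": [16.84, 20.57, -0.4], "rot": [0, 0, 1.739]}, {"translation": [16.84, 20.57, -0.4], "rot": [0, 0, 1.739]}, {"translation": [16.84, 20.57, -0.4], "rot": [0, 0, 1.739]}, {"translation": [16.84, 20.57, -0.4], "rot": [0, 0, 1.739]}])

```text
clock: 5.5
eef_pos: [535.7, 180.9, 298.2]
tcp_rot: [-3.14, 0.003, 0.77]
contact_force: [-0.1, -0.0, -3.1]
opening: 0.762
```

Request:
step_arm(deltas=[{"translation": [0, 0, 0], "rot": [0, 0, 0]}, {"translation": [0, 0, 0], "rot": [0, 0, 0]}])

```text
clock: 5.75
eef_pos: [536.1, 180.7, 299.4]
tcp_rot: [-3.141, 0.002, 0.78]
contact_force: [-0.4, 0.1, -1.7]
opening: 0.768
```

```bash
python3 - <<'E'
from h import *
plan(535.8,181,300,126.2-66.2-33.5)
E
```

```text
t 5.75 at [536.1 180.7 299.4] [-1.7995e+02  9.0000e-02  4.4690e+01] q6 1.11 open 0.768 F [-0.4  0.1 -1.7]
delta cm [-0.004, -0.041, -0.064] rot [-0.0006, 0.0017, 0.3175] deg -18.2 target q6~ 82.2
```

Finish the turn and drop to just above the hub (cog bottom ~ 90 mm → TCP ≈ 257).

Request:
step_arm(deltas=[{"translation": [0, -0.04, 2], "rot": [0, 0, 0.318]}, {"translation": [0, -0.04, 4.2], "rot": [0, 0, 0.318]}, {"translation": [0, -0.04, 4.2], "rot": [0, 0, 0.318]}, {"translation": [0, -0.04, 4.2], "rot": [0, 0, 0.318]}])

```text
clock: 6.25
eef_pos: [536.4, 181.2, 258.8]
tcp_rot: [3.142, -0.0, 0.462]
contact_force: [-0.2, -0.4, -3.3]
opening: 0.77
```

```bash
python3 - <<'E'
from h import *
plan(535.8,181,257,26.5)
s=grab("side","3");t=grab("top","3")
cv2.imwrite("pics/top3b.png",overlay(t,[],(150,200,310,320),5))
cv2.imwrite("pics/g3.png",overlay(s,[],(180,140,340,260),5))
zt=readout.sense()["eef_pos"][2]-154.3
for k in (0,1): print(zt, fitcog(s,1,536,181,z=zt,yaw0=np.radians(-33.5)))
E
```

```text
t 6.25 at [536.4 181.2 258.8] [ 1.800e+02 -2.000e-02  2.647e+01] q6 1.43 open 0.77 F [-0.2 -0.4 -3.3]
delta cm [-0.058, -0.009, 0.184] rot [0.0, -0.0003, -0.0005] deg 0.0 target q6~ 82.2
105.01476742612732 (array([536.22593736, 181.21824336,  -0.57897016]), np.float64(0.5732334585073259), np.float64(0.543319563197539))
105.01476742612732 (array([536.22593736, 181.21824336,  -0.57897016]), np.float64(0.5732334585073259), np.float64(0.543319563197539))
```

View pics/g3.png

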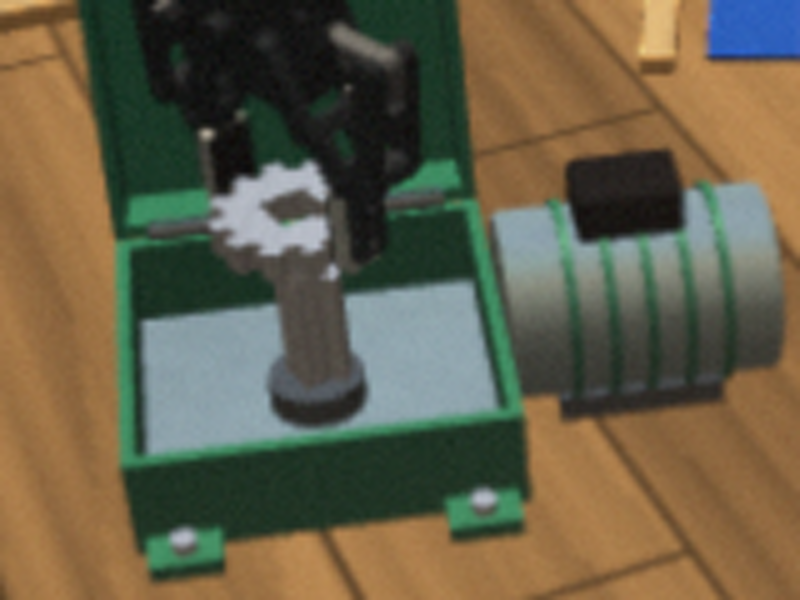

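View pics/top3b.png

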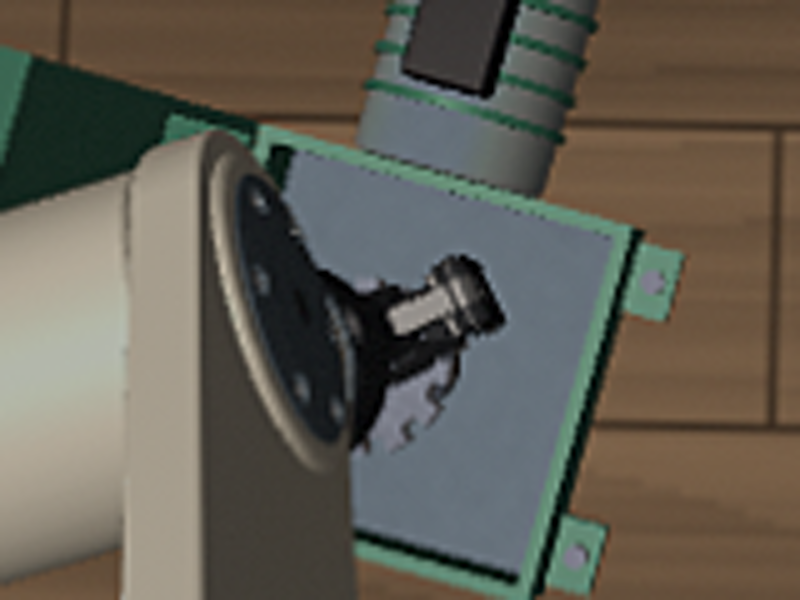

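View pics/side3.png

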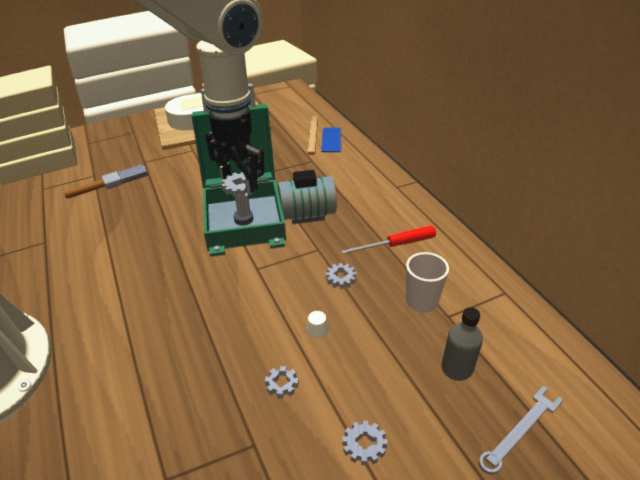

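View pics/top3.png

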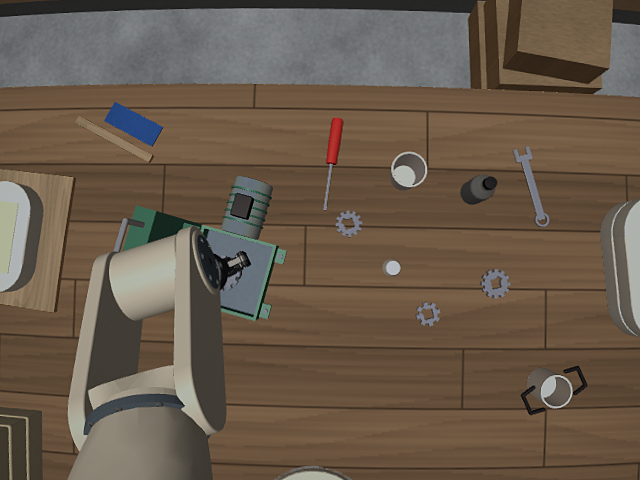

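```bash
python3 - <<'E'
from h import *
plan(535.8,181.5,241,26.5)
E
```

```text
t 6.35 at [536.5 181.3 259.3] [ 1.7999e+02 -8.0000e-02  2.6380e+01] q6 1.43 open 0.767 F [-0.3 -0.4 -1.7]
delta cm [-0.056, -0.054, 1.831] rot [0.0002, -0.0014, -0.0021] deg 0.1 target q6~ 82.2
```

Request:
step_arm(deltas=[{"translation": [-0.06, -0.05, 0.8], "rot": [0, 0, 0]}, {"translation": [-0.06, -0.05, 1.2], "rot": [0, 0, 0]}, {"translation": [-0.06, -0.05, 1.5], "rot": [0, 0, 0]}, {"translation": [-0.06, -0.05, 1.8], "rot": [0, 0, 0]}, {"translation": [-0.06, -0.05, 1.8], "rot": [0, 0, 0]}])

```text
clock: 6.98
eef_pos: [535.7, 181.4, 240.5]
tcp_rot: [3.141, -0.001, 0.458]
contact_force: [2.4, -0.3, -2.1]
opening: 0.764
```

```bash
python3 - <<'E'
from h import *
plan(535.8,181.5,235,26.5); print(readout.sense()["wrist_torque"].round(2))
E
```

```text
t 6.97 at [535.7 181.4 240.5] [ 1.7999e+02 -6.0000e-02  2.6240e+01] q6 1.44 open 0.764 F [ 2.4 -0.3 -2.1]
delta cm [0.009, -0.008, 0.545] rot [0.0002, -0.001, -0.0045] deg 0.3 target q6~ 82.2
[-0.01 -0.38  0.02]
```

Request:
step_arm(deltas=[{"translation": [0.0, 0, 0.4], "rot": [0, 0, 0]}, {"translation": [0.0, 0, 0.8], "rot": [0, 0, 0]}, {"translation": [0.0, 0, 1.2], "rot": [0, 0, 0]}, {"translation": [0.0, 0, 1.2], "rot": [0, 0, 0]}])

```text
clock: 7.48
eef_pos: [536.8, 181.5, 228.5]
tcp_rot: [3.14, -0.004, 0.458]
contact_force: [9.2, 0.2, -5.8]
opening: 0.767
```

```bash
python3 - <<'E'
from h import *
plan(535.8,181.5,190,26.5); print(readout.sense()["wrist_torque"].round(2))
E
```

```text
t 7.47 at [536.8 181.5 228.5] [179.94  -0.23  26.25] q6 1.44 open 0.767 F [ 9.2  0.2 -5.8]
delta cm [-0.104, -0.049, 3.854] rot [0.0011, -0.004, -0.0043] deg 0.2 target q6~ 82.2
[-0.12 -1.38  0.06]
```

Request:
step_arm(deltas=[{"translation": [0.16, 0.07, 0.0], "rot": [0, 0, 0]}, {"translation": [0.16, 0.07, 0.0], "rot": [0, 0, 0]}, {"translation": [0.16, 0.07, 0.4], "rot": [0, 0, 0]}, {"translation": [0.16, 0.07, 0.8], "rot": [0, 0, 0]}, {"translation": [0.16, 0.07, 0.8], "rot": [0, 0, 0]}])

```text
clock: 8.1
eef_pos: [537.4, 181.4, 220.0]
tcp_rot: [3.141, -0.001, 0.458]
contact_force: [7.2, 0.0, -5.1]
opening: 0.767
```

```bash
python3 - <<'E'
from h import *
plan(537.8,181.5,190,26.5); print(readout.sense()["wrist_torque"].round(2))
E
```

```text
t 8.1 at [537.4 181.4 220. ] [ 1.7998e+02 -6.0000e-02  2.6250e+01] q6 1.44 open 0.767 F [ 7.2  0.  -5.1]
delta cm [0.036, 0.009, 3.004] rot [0.0003, -0.001, -0.0045] deg 0.3 target q6~ 82.1
[-0.03 -1.1   0.01]
```

Request:
step_arm(deltas=[{"translation": [0.14, 0.07, 0.0], "rot": [0, 0, 0]}, {"translation": [0.14, 0.07, 0.0], "rot": [0, 0, 0]}, {"translation": [0.14, 0.07, 0.5], "rot": [0, 0, 0]}, {"translation": [0.14, 0.07, 1.0], "rot": [0, 0, 0]}, {"translation": [0.14, 0.07, 1.5], "rot": [0, 0, 0]}, {"translation": [0.14, 0.07, 1.5], "rot": [0, 0, 0]}])

```text
clock: 8.85
eef_pos: [538.2, 181.3, 204.6]
tcp_rot: [-3.141, 0.002, 0.458]
contact_force: [-1.2, 1.1, -3.8]
opening: 0.77
```

```bash
python3 - <<'E'
from h import *
plan(537.8,181.5,188,26.5); print(readout.sense()["wrist_torque"].round(2))
E
```

```text
t 8.85 at [538.2 181.3 204.6] [-1.7998e+02  9.0000e-02  2.6230e+01] q6 1.44 open 0.77 F [-1.2  1.1 -3.8]
delta cm [-0.023, -0.034, 1.664] rot [-0.0003, 0.0016, -0.0046] deg 0.3 target q6~ 82.1
[0.31 0.27 0.04]
```

Request:
step_arm(deltas=[{"translation": [0, 0, 0.5], "rot": [0, 0, 0]}, {"translation": [0, 0, 1.0], "rot": [0, 0, 0]}, {"translation": [0, 0, 1.4], "rot": [0, 0, 0]}, {"translation": [0, 0, 1.65], "rot": [0, 0, 0]}, {"translation": [0, 0, 1.65], "rot": [0, 0, 0]}])

```text
clock: 9.48
eef_pos: [538.3, 181.4, 188.4]
tcp_rot: [-3.141, 0.001, 0.458]
contact_force: [-3.9, 2.5, -4.4]
opening: 0.769
```

Request:
step_arm(deltas=[{"translation": [0, 0, 0], "rot": [0, 0, 0]}, {"translation": [0, 0, 0], "rot": [0, 0, 0]}, {"translation": [0, 0, 0], "rot": [0, 0, 0]}, {"translation": [0, 0, 0], "rot": [0, 0, 0]}], grip=0)

```text
clock: 9.98
eef_pos: [538.9, 181.4, 189.2]
tcp_rot: [3.141, -0.001, 0.458]
contact_force: [0.7, -0.1, -0.0]
opening: 1.001
```

Request:
step_arm(deltas=[{"translation": [0, 0, -4], "rot": [0, 0, 0]}, {"translation": [0, 0, -8], "rot": [0, 0, 0]}, {"translation": [0, 0, -11], "rot": [0, 0, 0]}, {"translation": [0, 0, -11], "rot": [0, 0, 0]}, {"translation": [0, 0, -11], "rot": [0, 0, 0]}])

```text
clock: 10.6
eef_pos: [538.3, 181.3, 298.3]
tcp_rot: [-3.142, 0.001, 0.458]
contact_force: [-0.5, -0.8, -0.6]
opening: 1.003
```

```bash
python3 - <<'E'
from h import *
plan(522.5,-377.8,300,60)
s=grab("side","4");t=grab("top","4")
cv2.imwrite("pics/g4.png",overlay(s,[],(180,140,340,260),5))
print(fitcog(s,1,537,181,z=33,yaw0=np.radians(-33.5)))
for k,(x,y) in {3:(644,-63),4:(456.6,-233.8),2:(522.5,-377.8)}.items():
    for f in (t,s): print(k,fitcog(f,k,x,y)[:2])
E
```

```text
t 10.6 at [538.3 181.3 298.3] [-1.800e+02  3.000e-02  2.624e+01] q6 1.44 open 1.003 F [-0.5 -0.8 -0.6]
delta cm [-26.136, 49.448, -0.153] rot [-0.0002, 0.0005, -0.5893] deg 33.8 target q6~ -5.9
(array([538.74995155, 181.99545218,  -0.62735438]), np.float64(0.21436694423950015), None)
3 (array([643.46819038, -63.80855872,   1.13897332]), np.float64(0.9659995386329725))
3 (array([643.93464833, -62.95290741,   1.14013253]), np.float64(0.809766877539012))
4 (array([ 456.72493736, -233.86825921,    1.06921744]), np.float64(0.9571325003057669))
4 (array([ 456.65583573, -233.52936715,    1.06560781]), np.float64(0.8301037883741794))
2 (array([ 522.57794003, -377.77725099,    5.75474605]), np.float64(0.9443565606498784))
2 (array([ 522.46934716, -377.92968364,    5.75853747]), np.float64(0.8918314114497583))
```

View pics/g4.png

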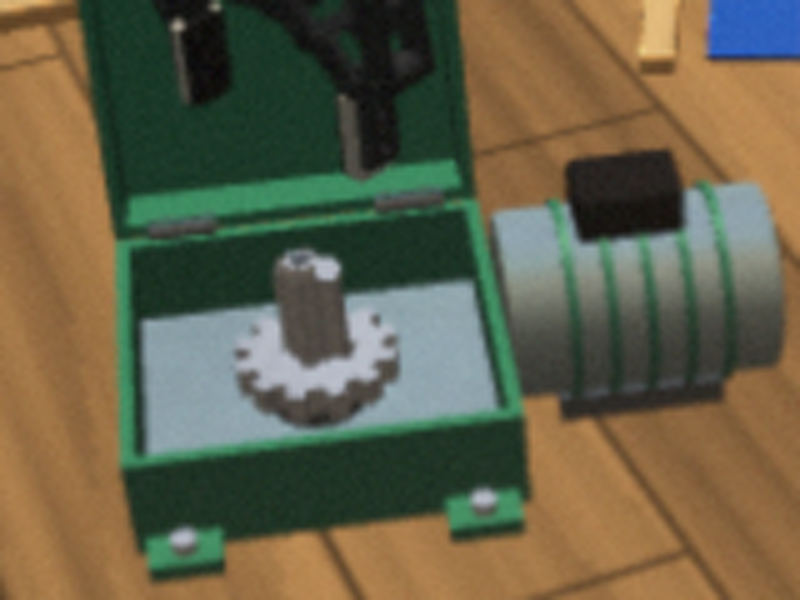

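```bash
python3 - <<'E'
from h import *
plan(522.5,-377.8,235,29.8)
E
```

```text
t 10.7 at [538.2 181.2 297.7] [-1.7998e+02  1.2000e-01  2.6240e+01] q6 1.44 open 0.999 F [ 0.6  0.  -0.1]
delta cm [-26.108, 49.452, 6.306] rot [-0.0003, 0.0021, -0.0622] deg 3.6 target q6~ 24.3
```

Request:
step_arm(deltas=[{"translation": [-26.1, 49.45, 0], "rot": [0, 0, -0.062]}, {"translation": [-26.1, 49.45, 0], "rot": [0, 0, -0.062]}, {"translation": [-26.1, 49.45, 0], "rot": [0, 0, -0.062]}, {"translation": [-26.1, 49.45, 0], "rot": [0, 0, -0.062]}, {"translation": [-26.1, 49.45, 0], "rot": [0, 0, -0.062]}, {"translation": [-26.1, 49.45, 0], "rot": [0, 0, -0.062]}, {"translation": [-26.1, 49.45, 0], "rot": [0, 0, -0.062]}, {"translation": [-26.1, 49.45, 0], "rot": [0, 0, -0.062]}])

```text
clock: 11.7
eef_pos: [524.2, -320.4, 297.6]
tcp_rot: [-3.14, 0.001, 0.52]
contact_force: [0.1, 0.8, -0.0]
opening: 1.001
```

Request:
step_arm(deltas=[{"translation": [0, 0, 0], "rot": [0, 0, 0]}, {"translation": [0, 0, 0], "rot": [0, 0, 0]}])

```text
clock: 11.95
eef_pos: [524.3, -318.2, 297.6]
tcp_rot: [-3.139, 0.001, 0.519]
contact_force: [0.0, -0.2, 0.6]
opening: 1.001
```

```bash
python3 - <<'E'
from h import *
plan(522.5,-377.8,235,29.8)
E
```

```text
t 11.95 at [ 524.3 -318.2  297.6] [-1.7987e+02  6.0000e-02  2.9730e+01] q6 0.5 open 1.001 F [ 0.  -0.2  0.6]
delta cm [-3.1, 5.101, 6.249] rot [-0.0023, 0.001, -0.0012] deg 0.1 target q6~ 24.3
```

Request:
step_arm(deltas=[{"translation": [-3.1, 5.1, 6.2], "rot": [-0.002, 0, 0]}, {"translation": [-3.1, 5.1, 6.2], "rot": [-0.002, 0, 0]}, {"translation": [-3.1, 5.1, 6.2], "rot": [-0.002, 0, 0]}, {"translation": [-3.1, 5.1, 6.2], "rot": [-0.002, 0, 0]}, {"translation": [-3.1, 5.1, 6.2], "rot": [-0.002, 0, 0]}])

```text
clock: 12.58
eef_pos: [523.8, -377.2, 238.2]
tcp_rot: [3.138, -0.001, 0.521]
contact_force: [-0.7, -0.2, 0.2]
opening: 0.998
```

```bash
python3 - <<'E'
from h import *
t=grab("top");s=grab("side","5")
plan(522.5,-377.8,168.5,29.8)
try:print(fitcog(s,2,522.5,-377.8))
except Exception as e: print(e)
E
```

```text
t 12.68 at [ 523.6 -377.5  238. ] [ 1.7982e+02 -4.0000e-02  2.9830e+01] q6 0.42 open 0.999 F [-1.2 -0.3  0.1]
delta cm [-0.117, -0.054, 6.95] rot [0.0032, -0.0006, 0.0006] deg -0.0 target q6~ 24.3
(array([ 522.45710039, -377.95374161,    5.75766394]), np.float64(0.8911341758481479), np.float64(0.8660252532189686))
```

Request:
step_arm(deltas=[{"translation": [-0.12, -0.05, 3], "rot": [0.003, 0, 0]}, {"translation": [-0.12, -0.05, 5.5], "rot": [0.003, 0, 0]}, {"translation": [-0.12, -0.05, 6.75], "rot": [0.003, 0, 0]}, {"translation": [-0.12, -0.05, 6.75], "rot": [0.003, 0, 0]}, {"translation": [-0.12, -0.05, 6.75], "rot": [0.003, 0, 0]}])

```text
clock: 13.3
eef_pos: [522.4, -378.6, 170.4]
tcp_rot: [3.141, -0.001, 0.52]
contact_force: [-0.1, 1.1, 0.1]
opening: 1.002
```

```bash
python3 - <<'E'
from h import *
plan(522.5,-377.8,170.5,29.8)
E
```

```text
t 13.3 at [ 522.4 -378.6  170.4] [ 1.7999e+02 -3.0000e-02  2.9790e+01] q6 0.42 open 1.002 F [-0.1  1.1  0.1]
delta cm [0.048, -0.063, -0.013] rot [0.0002, -0.0006, -0.0002] deg 0.0 target q6~ 24.3
```

Request:
step_arm(deltas=[{"translation": [0.04, -0.05, 0], "rot": [0, 0, 0]}, {"translation": [0.04, -0.05, 0], "rot": [0, 0, 0]}, {"translation": [0.04, -0.05, 0], "rot": [0, 0, 0]}, {"translation": [0.04, -0.05, 0], "rot": [0, 0, 0]}, {"translation": [0.04, -0.05, 0], "rot": [0, 0, 0]}, {"translation": [0.04, -0.05, 0], "rot": [0, 0, 0]}], grip=255)

```text
clock: 14.05
eef_pos: [522.4, -377.9, 171.0]
tcp_rot: [3.141, -0.001, 0.52]
contact_force: [-2.3, 0.9, 9.9]
opening: 0.694
```

```bash
python3 - <<'E'
from h import *
plan(537.7,181.3,300,26.5)
E
```

```text
t 14.05 at [ 522.4 -377.9  171. ] [ 1.7999e+02 -4.0000e-02  2.9790e+01] q6 0.42 open 0.694 F [-2.3  0.9  9.9]
delta cm [29.114, -47.768, -12.894] rot [0.0002, -0.0006, 0.0574] deg -3.3 target q6~ 82.1
```

Request:
step_arm(deltas=[{"translation": [0, 0, -1], "rot": [0, 0, 0]}, {"translation": [0, 0, -5], "rot": [0, 0, 0]}, {"translation": [0, 0, -9], "rot": [0, 0, 0]}, {"translation": [0, 0, -13], "rot": [0, 0, 0]}, {"translation": [0, 0, -13], "rot": [0, 0, 0]}, {"translation": [0, 0, -13], "rot": [0, 0, 0]}])

```text
clock: 14.8
eef_pos: [521.7, -377.5, 298.7]
tcp_rot: [-3.139, 0.0, 0.52]
contact_force: [-0.6, 0.8, -3.4]
opening: 0.691
```

```bash
python3 - <<'E'
from h import *
plan(537.7,181.3,300,26.5)
s=readout.sense()["eef_pos"]; f=grab("side","6"); print(s)
print(fitcog(f,2,s[0],s[1],z=s[2]-170.5+13,yaw0=np.radians(-30.2)))
E
```

```text
t 14.8 at [ 521.7 -377.5  298.7] [-1.7988e+02  3.0000e-02  2.9790e+01] q6 0.42 open 0.691 F [-0.6  0.8 -3.4]
delta cm [29.151, -47.7, -0.046] rot [-0.0021, 0.0005, 0.0574] deg -3.3 target q6~ 82.1
[ 521.66020337 -377.49579695  298.68305315]
(array([ 520.90764407, -377.34532622,   -0.53484846]), np.float64(0.7292188902780082), np.float64(0.681706434387789))
```

Request:
step_arm(deltas=[{"translation": [29.15, -47.7, 0], "rot": [-0.002, 0, 0.057]}, {"translation": [29.15, -47.7, 0], "rot": [-0.002, 0, 0.057]}, {"translation": [29.15, -47.7, 0], "rot": [-0.002, 0, 0.057]}, {"translation": [29.15, -47.7, 0], "rot": [-0.002, 0, 0.057]}, {"translation": [29.15, -47.7, 0], "rot": [-0.002, 0, 0.057]}, {"translation": [29.15, -47.7, 0], "rot": [-0.002, 0, 0.057]}, {"translation": [29.15, -47.7, 0], "rot": [-0.002, 0, 0.057]}, {"translation": [29.15, -47.7, 0], "rot": [-0.002, 0, 0.057]}])

```text
clock: 15.85
eef_pos: [535.7, 123.9, 298.3]
tcp_rot: [3.141, 0.002, 0.463]
contact_force: [1.4, 0.1, -2.6]
opening: 0.694
```

Request:
step_arm(deltas=[{"translation": [0, 0, 0], "rot": [0, 0, 0]}, {"translation": [0, 0, 0], "rot": [0, 0, 0]}, {"translation": [0, 0, 0], "rot": [0, 0, 0]}])

```text
clock: 16.23
eef_pos: [536.2, 120.7, 299.1]
tcp_rot: [3.141, 0.002, 0.462]
contact_force: [-0.9, -0.3, -3.1]
opening: 0.694
```

```bash
python3 - <<'E'
from h import *
plan(537.7,181.3,262,26.5)
E
```

```text
t 16.23 at [536.2 120.7 299.1] [1.7995e+02 9.0000e-02 2.6440e+01] q6 1.33 open 0.694 F [-0.9 -0.3 -3.1]
delta cm [2.833, -5.36, 3.704] rot [0.0009, 0.0016, -0.001] deg 0.1 target q6~ 82.1
```

Request:
step_arm(deltas=[{"translation": [2.83, -5.36, 0], "rot": [0, 0.002, 0]}, {"translation": [2.83, -5.36, 1], "rot": [0, 0.002, 0]}, {"translation": [2.83, -5.36, 3.7], "rot": [0, 0.002, 0]}, {"translation": [2.83, -5.36, 3.7], "rot": [0, 0.002, 0]}, {"translation": [2.83, -5.36, 3.7], "rot": [0, 0.002, 0]}, {"translation": [2.83, -5.36, 3.7], "rot": [0, 0.002, 0]}])

```text
clock: 16.98
eef_pos: [538.4, 182.1, 263.8]
tcp_rot: [3.14, -0.003, 0.462]
contact_force: [-0.0, 0.2, -2.1]
opening: 0.694
```

```bash
python3 - <<'E'
from h import *
plan(537.7,181.3,244,26.5)
E
```

```text
t 16.98 at [538.4 182.1 263.8] [179.93  -0.2   26.48] q6 1.43 open 0.694 F [-0.   0.2 -2.1]
delta cm [-0.103, 0.04, 1.976] rot [0.0012, -0.0034, -0.0004] deg 0.0 target q6~ 82.1
```

Request:
step_arm(deltas=[{"translation": [-0.06, 0.03, 0.8], "rot": [0, -0.002, 0]}, {"translation": [-0.06, 0.03, 1.3], "rot": [0, -0.002, 0]}, {"translation": [-0.06, 0.03, 1.7], "rot": [0, -0.002, 0]}, {"translation": [-0.06, 0.03, 2.0], "rot": [0, -0.002, 0]}, {"translation": [-0.06, 0.03, 2.3], "rot": [0, -0.002, 0]}, {"translation": [-0.06, 0.03, 2.3], "rot": [0, -0.002, 0]}])

```text
clock: 17.73
eef_pos: [537.5, 182.0, 239.5]
tcp_rot: [3.141, 0.0, 0.463]
contact_force: [-0.4, -0.9, -3.7]
opening: 0.688
```

```bash
python3 - <<'E'
from h import *
plan(537.7,181.3,204,26.5); print(readout.sense()["wrist_torque"].round(2))
E
```

```text
t 17.73 at [537.5 182.  239.5] [1.7994e+02 2.0000e-02 2.6530e+01] q6 1.43 open 0.688 F [-0.4 -0.9 -3.7]
delta cm [-0.006, 0.066, 3.554] rot [0.001, 0.0004, 0.0005] deg -0.0 target q6~ 82.1
[-0.06 -0.02  0.01]
```

In without force. Continue down.

Request:
step_arm(deltas=[{"translation": [0, 0.03, 0.7], "rot": [0, 0, 0]}, {"translation": [0, 0.03, 1.4], "rot": [0, 0, 0]}, {"translation": [0, 0.03, 2.1], "rot": [0, 0, 0]}, {"translation": [0, 0.03, 2.7], "rot": [0, 0, 0]}, {"translation": [0, 0.03, 3.2], "rot": [0, 0, 0]}, {"translation": [0, 0.03, 3.2], "rot": [0, 0, 0]}])

```text
clock: 18.48
eef_pos: [537.5, 181.6, 207.2]
tcp_rot: [3.141, 0.001, 0.463]
contact_force: [-0.9, 1.3, -3.8]
opening: 0.694
```

Request:
step_arm(deltas=[{"translation": [0, 0, 0.15], "rot": [0, 0, 0]}, {"translation": [0, 0, 0.3], "rot": [0, 0, 0]}, {"translation": [0, 0, 0.3], "rot": [0, 0, 0]}])

```text
clock: 18.85
eef_pos: [537.6, 181.7, 204.8]
tcp_rot: [3.141, 0.0, 0.463]
contact_force: [-2.7, 2.9, -3.3]
opening: 0.69
```

Request:
step_arm(deltas=[{"translation": [0, 0, 0], "rot": [0, 0, 0]}, {"translation": [0, 0, 0], "rot": [0, 0, 0]}, {"translation": [0, 0, 0], "rot": [0, 0, 0]}, {"translation": [0, 0, 0], "rot": [0, 0, 0]}], grip=0)

```text
clock: 19.35
eef_pos: [537.9, 181.7, 205.0]
tcp_rot: [3.14, -0.001, 0.463]
contact_force: [0.4, -1.1, -0.6]
opening: 1.0
```

Request:
step_arm(deltas=[{"translation": [0, 0, -4], "rot": [0, 0, 0]}, {"translation": [0, 0, -8], "rot": [0, 0, 0]}, {"translation": [0, 0, -10], "rot": [0, 0, 0]}, {"translation": [0, 0, -10], "rot": [0, 0, 0]}, {"translation": [0, 0, -10], "rot": [0, 0, 0]}])

```text
clock: 19.98
eef_pos: [537.3, 181.6, 303.9]
tcp_rot: [3.141, 0.001, 0.463]
contact_force: [-0.1, 0.2, -0.1]
opening: 1.0
```

```bash
python3 - <<'E'
from h import *
s=grab("side","7");t=grab("top","7")
plan(643.7,-63.4,235,125.2)
cv2.imwrite("pics/g7.png",overlay(s,[],(180,140,340,260),5))
for k,(x,y) in {3:(644,-63),4:(456.6,-233.8)}.items():
    for f in (t,s): print(k,fitcog(f,k,x,y)[:2])
E
```

```text
t 20.07 at [537.2 181.6 303.5] [1.7996e+02 1.2000e-01 2.6520e+01] q6 1.43 open 0.999 F [0.2 0.1 0.4]
delta cm [-1.398, 26.676, 6.872] rot [-0.0012, 0.0021, -1.7223] deg 98.7 target q6~ -40.8
3 (array([643.46494446, -63.80375483,   1.13927972]), np.float64(0.9656932686351981))
3 (array([643.93362461, -62.98771397,   1.14093267]), np.float64(0.8094254094638047))
4 (array([ 456.72796464, -233.86812476,    1.0688871 ]), np.float64(0.9571208271035614))
4 (array([ 456.66244381, -233.56449314,    1.0661882 ]), np.float64(0.828624262855043))
```

View pics/g7.png

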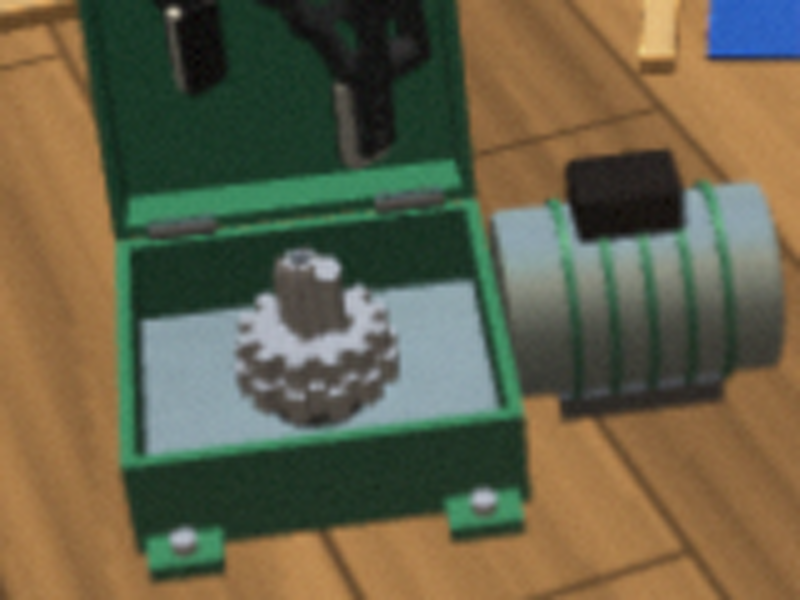

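Request:
step_arm(deltas=[{"translation": [-1.4, 26.7, 0], "rot": [0, 0.002, -1.722]}, {"translation": [-1.4, 26.7, 0], "rot": [0, 0.002, -1.722]}, {"translation": [-1.4, 26.7, 0], "rot": [0, 0.002, -1.722]}, {"translation": [-1.4, 26.7, 0], "rot": [0, 0.002, -1.722]}, {"translation": [-1.4, 26.7, 0], "rot": [0, 0.002, -1.722]}, {"translation": [-1.4, 26.7, 0], "rot": [0, 0.002, -1.722]}, {"translation": [-1.4, 26.7, 0], "rot": [0, 0.002, -1.722]}, {"translation": [-1.4, 26.7, 0], "rot": [0, 0.002, -1.722]}])

```text
clock: 21.08
eef_pos: [644.0, -63.6, 303.5]
tcp_rot: [-3.141, -0.001, 1.934]
contact_force: [-0.2, 0.0, -0.7]
opening: 1.001
```

Request:
step_arm(deltas=[{"translation": [0, 0, 0], "rot": [0, 0, 0]}, {"translation": [0, 0, 0], "rot": [0, 0, 0]}])

```text
clock: 21.32
eef_pos: [644.2, -63.3, 304.3]
tcp_rot: [3.141, -0.001, 1.924]
contact_force: [0.1, 1.0, -0.5]
opening: 0.996
```

```bash
python3 - <<'E'
from h import *
plan(643.7,-63.4,230,125.2)
E
```

```text
t 21.32 at [644.2 -63.3 304.3] [ 1.7999e+02 -4.0000e-02  1.1023e+02] q6 -0.45 open 0.996 F [ 0.1  1.  -0.5]
delta cm [0.007, -0.051, 7.434] rot [0.0003, -0.0006, -0.2613] deg 15.0 target q6~ -40.8
```

Request:
step_arm(deltas=[{"translation": [0, -0.05, 3], "rot": [0, 0, -0.261]}, {"translation": [0, -0.05, 7.4], "rot": [0, 0, -0.261]}, {"translation": [0, -0.05, 7.4], "rot": [0, 0, -0.261]}, {"translation": [0, -0.05, 7.4], "rot": [0, 0, -0.261]}, {"translation": [0, -0.05, 7.4], "rot": [0, 0, -0.261]}])

```text
clock: 21.95
eef_pos: [644.8, -63.6, 233.0]
tcp_rot: [3.138, 0.002, 2.187]
contact_force: [0.2, -1.0, -0.2]
opening: 1.001
```

```bash
python3 - <<'E'
from h import *
s=grab("side","8")
plan(643.7,-63.4,172,125.2)
print(fitcog(s,3,643.7,-63.4))
E
```

```text
t 22.0 at [644.7 -63.6 232.9] [1.7982e+02 1.1000e-01 1.2535e+02] q6 -0.72 open 1.0 F [0.  0.7 0.3]
delta cm [0.083, -0.088, 6.086] rot [0.0032, 0.0019, 0.0027] deg -0.2 target q6~ -40.8
(array([643.90710176, -63.09434887,   1.14229246]), np.float64(0.7980476665489207), np.float64(0.7825626008384571))
```

Request:
step_arm(deltas=[{"translation": [0.05, -0.05, 3], "rot": [0.003, 0.002, 0.003]}, {"translation": [0.05, -0.05, 5], "rot": [0.003, 0.002, 0.003]}, {"translation": [0.05, -0.05, 6], "rot": [0.003, 0.002, 0.003]}, {"translation": [0.05, -0.05, 6], "rot": [0.003, 0.002, 0.003]}, {"translation": [0.05, -0.05, 6], "rot": [0.003, 0.002, 0.003]}])

```text
clock: 22.62
eef_pos: [643.7, -63.4, 171.7]
tcp_rot: [-3.141, -0.001, 2.186]
contact_force: [-0.0, 0.1, -0.5]
opening: 1.001
```

```bash
python3 - <<'E'
from h import *
plan(643.7,-63.4,172,125.2)
E
```

```text
t 22.62 at [643.7 -63.4 171.7] [-1.7994e+02 -7.0000e-02  1.2524e+02] q6 -0.72 open 1.001 F [-0.   0.1 -0.5]
delta cm [0.001, -0.003, -0.027] rot [-0.0011, -0.0012, 0.0008] deg -0.0 target q6~ -40.8
```

Request:
step_arm(deltas=[{"translation": [0, 0, 0], "rot": [0, 0, 0]}, {"translation": [0, 0, 0], "rot": [0, 0, 0]}, {"translation": [0, 0, 0], "rot": [0, 0, 0]}, {"translation": [0, 0, 0], "rot": [0, 0, 0]}, {"translation": [0, 0, 0], "rot": [0, 0, 0]}, {"translation": [0, 0, 0], "rot": [0, 0, 0]}], grip=255)

```text
clock: 23.38
eef_pos: [643.7, -63.4, 172.4]
tcp_rot: [-3.141, -0.001, 2.186]
contact_force: [-1.6, 0.9, 8.0]
opening: 0.625
```

Request:
step_arm(deltas=[{"translation": [0, 0, -1], "rot": [0, 0, 0]}, {"translation": [0, 0, -5], "rot": [0, 0, 0]}, {"translation": [0, 0, -9], "rot": [0, 0, 0]}, {"translation": [0, 0, -13], "rot": [0, 0, 0]}, {"translation": [0, 0, -13], "rot": [0, 0, 0]}, {"translation": [0, 0, -13], "rot": [0, 0, 0]}])

```text
clock: 24.12
eef_pos: [643.1, -63.4, 300.5]
tcp_rot: [-3.139, -0.002, 2.186]
contact_force: [-0.4, 0.5, -2.0]
opening: 0.621
```

```bash
python3 - <<'E'
from h import *
plan(537.6,181.6,302,26.5)
s=readout.sense()["eef_pos"]; f=grab("side","9"); print(s)
print(fitcog(f,3,s[0],s[1],z=s[2]-172.2+13,yaw0=np.radians(65.2)))
E
```

```text
t 24.12 at [643.1 -63.4 300.5] [-1.7985e+02 -1.4000e-01  1.2525e+02] q6 -0.72 open 0.621 F [-0.4  0.5 -2. ]
delta cm [26.095, 5.522, -0.099] rot [-0.004, 0.0004, 1.7235] deg -98.8 target q6~ 82.2
[643.10986718 -63.37581489 300.50927886]
(array([641.24035264, -63.75166974,   1.15320983]), np.float64(0.5881434420403648), None)
```

Request:
step_arm(deltas=[{"translation": [26.1, 5.5, 0], "rot": [-0.004, 0, 1.723]}, {"translation": [26.1, 5.5, 0], "rot": [-0.004, 0, 1.723]}, {"translation": [26.1, 5.5, 0], "rot": [-0.004, 0, 1.723]}, {"translation": [26.1, 5.5, 0], "rot": [-0.004, 0, 1.723]}, {"translation": [26.1, 5.5, 0], "rot": [-0.004, 0, 1.723]}, {"translation": [26.1, 5.5, 0], "rot": [-0.004, 0, 1.723]}, {"translation": [26.1, 5.5, 0], "rot": [-0.004, 0, 1.723]}, {"translation": [26.1, 5.5, 0], "rot": [-0.004, 0, 1.723]}])

```text
clock: 25.18
eef_pos: [537.2, 181.5, 299.8]
tcp_rot: [-3.141, 0.002, 0.708]
contact_force: [0.2, 0.5, -3.0]
opening: 0.618
```

Request:
step_arm(deltas=[{"translation": [0, 0, 0], "rot": [0, 0, 0]}, {"translation": [0, 0, 0], "rot": [0, 0, 0]}])

```text
clock: 25.42
eef_pos: [537.7, 181.3, 300.6]
tcp_rot: [-3.141, 0.001, 0.718]
contact_force: [0.9, 0.1, -2.6]
opening: 0.625
```

```bash
python3 - <<'E'
from h import *
plan(537.6,181.6,262,26.5)
E
```

```text
t 25.43 at [537.7 181.3 300.6] [-1.7998e+02  6.0000e-02  4.1130e+01] q6 1.18 open 0.625 F [ 0.9  0.1 -2.6]
delta cm [0.016, -0.021, 3.861] rot [-0.0002, 0.001, 0.2553] deg -14.6 target q6~ 82.2
```

Request:
step_arm(deltas=[{"translation": [0, 0, 0], "rot": [0, 0, 0.255]}, {"translation": [0, -0.02, 2], "rot": [0, 0, 0.255]}, {"translation": [0, -0.02, 3.5], "rot": [0, 0, 0.255]}, {"translation": [0, -0.02, 3.5], "rot": [0, 0, 0.255]}, {"translation": [0, -0.02, 3.5], "rot": [0, 0, 0.255]}])

```text
clock: 26.05
eef_pos: [538.0, 181.7, 266.6]
tcp_rot: [3.141, -0.001, 0.46]
contact_force: [-0.5, -0.1, -2.0]
opening: 0.623
```

```bash
python3 - <<'E'
from h import *
plan(537.6,181.6,241,26.5)
s=readout.sense()["eef_pos"]; f=grab("side","10")
print(fitcog(f,3,s[0],s[1],z=s[2]-172.2+13,yaw0=np.radians(-33.5)))
cv2.imwrite("pics/g10.png",overlay(f,[],(180,140,340,260),5))
E
```

```text
t 26.05 at [538.  181.7 266.6] [ 1.7999e+02 -3.0000e-02  2.6370e+01] q6 1.43 open 0.623 F [-0.5 -0.1 -2. ]
delta cm [-0.04, -0.012, 2.56] rot [0.0002, -0.0005, -0.0023] deg 0.1 target q6~ 82.2
(array([538.24056891, 182.84760303,  -0.57337059]), np.float64(0.5086591010465505), np.float64(0.4892366706287407))
```

View pics/g10.png

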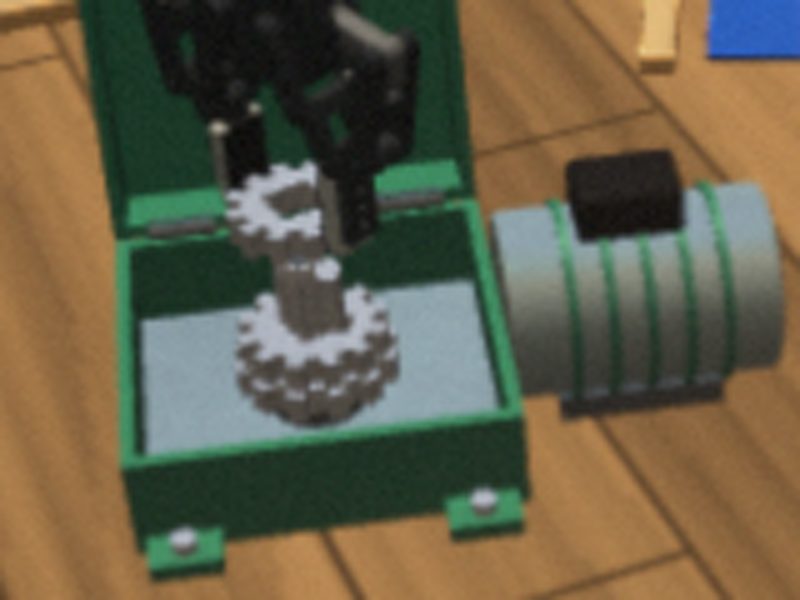

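Bottom = TCP−172; seat at 46 → TCP ≈ 218.

Request:
step_arm(deltas=[{"translation": [-0.03, 0, 1.0], "rot": [0, 0, 0]}, {"translation": [-0.03, 0, 1.5], "rot": [0, 0, 0]}, {"translation": [-0.03, 0, 1.9], "rot": [0, 0, 0]}, {"translation": [-0.03, 0, 2.3], "rot": [0, 0, 0]}, {"translation": [-0.03, 0, 2.6], "rot": [0, 0, 0]}, {"translation": [-0.03, 0, 2.6], "rot": [0, 0, 0]}])

```text
clock: 26.85
eef_pos: [537.8, 181.5, 240.3]
tcp_rot: [3.141, -0.001, 0.459]
contact_force: [1.0, -0.7, -3.0]
opening: 0.62
```

```bash
python3 - <<'E'
from h import *
plan(537.6,181.6,218,26.5); print(readout.sense()["wrist_torque"].round(2))
E
```

```text
t 26.85 at [537.8 181.5 240.3] [ 1.7998e+02 -5.0000e-02  2.6280e+01] q6 1.44 open 0.62 F [ 1.  -0.7 -3. ]
delta cm [-0.012, -0.015, 2.233] rot [0.0003, -0.0009, -0.0038] deg 0.2 target q6~ 82.2
[-0.   -0.22 -0.02]
```

Request:
step_arm(deltas=[{"translation": [0, 0, 0.6], "rot": [0, 0, 0]}, {"translation": [0, 0, 1.2], "rot": [0, 0, 0]}, {"translation": [0, 0, 1.7], "rot": [0, 0, 0]}, {"translation": [0, 0, 2.0], "rot": [0, 0, 0]}, {"translation": [0, 0, 2.1], "rot": [0, 0, 0]}, {"translation": [0, 0, 2.1], "rot": [0, 0, 0]}])

```text
clock: 27.6
eef_pos: [537.8, 181.5, 219.5]
tcp_rot: [3.141, -0.001, 0.459]
contact_force: [4.7, -0.1, -2.9]
opening: 0.621
```

Request:
step_arm(deltas=[{"translation": [0, 0, 0.1], "rot": [0, 0, 0]}, {"translation": [0, 0, 0.1], "rot": [0, 0, 0]}, {"translation": [0, 0, 0.1], "rot": [0, 0, 0]}, {"translation": [0, 0, 0.1], "rot": [0, 0, 0]}], grip=0)

```text
clock: 28.1
eef_pos: [537.4, 181.5, 218.5]
tcp_rot: [3.141, -0.0, 0.459]
contact_force: [0.7, 0.4, 0.1]
opening: 1.001
```

Request:
step_arm(deltas=[{"translation": [0, 0, -4], "rot": [0, 0, 0]}, {"translation": [0, 0, -8], "rot": [0, 0, 0]}, {"translation": [0, 0, -8.5], "rot": [0, 0, 0]}, {"translation": [0, 0, -8.5], "rot": [0, 0, 0]}, {"translation": [0, 0, -8.5], "rot": [0, 0, 0]}])

```text
clock: 28.72
eef_pos: [537.0, 181.3, 302.2]
tcp_rot: [-3.141, 0.002, 0.459]
contact_force: [0.6, -0.4, -0.5]
opening: 0.999
```

```bash
python3 - <<'E'
from h import *
s=grab("side","11");t=grab("top","11")
cv2.imwrite("pics/g11.png",overlay(s,[],(180,140,340,260),5))
for k,(x,y) in {4:(456.6,-233.8)}.items():
    for f in (t,s): print(k,fitcog(f,k,x,y)[:2])
for p in(61.1-90,61.1-45,61.1,61.1+45): plan(456.7,-233.7,235,p)
E
```

```text
4 (array([ 456.71616324, -233.87524885,    1.06922778]), np.float64(0.9573369069155909))
4 (array([ 456.63100798, -233.59398035,    1.06420792]), np.float64(0.8298810684543626))
t 28.82 at [537.1 181.3 302.2] [-1.7999e+02  9.0000e-02  2.6280e+01] q6 1.44 open 0.999 F [-0.1  0.4 -0.3]
delta cm [-25.579, 33.654, 6.759] rot [0.0006, 0.0015, 0.9631] deg -55.2 target q6~ 91.8
t 28.82 at [537.1 181.3 302.2] [-1.7999e+02  9.0000e-02  2.6280e+01] q6 1.44 open 0.999 F [-0.1  0.4 -0.3]
delta cm [-25.579, 33.654, 6.759] rot [0.0, 0.0016, 0.1777] deg -10.2 target q6~ 46.8
t 28.82 at [537.1 181.3 302.2] [-1.7999e+02  9.0000e-02  2.6280e+01] q6 1.44 open 0.999 F [-0.1  0.4 -0.3]
delta cm [-25.579, 33.654, 6.759] rot [-0.0006, 0.0015, -0.6077] deg 34.8 target q6~ 1.8
t 28.82 at [537.1 181.3 302.2] [-1.7999e+02  9.0000e-02  2.6280e+01] q6 1.44 open 0.999 F [-0.1  0.4 -0.3]
delta cm [-25.579, 33.654, 6.759] rot [-0.0012, 0.0012, -1.3931] deg 79.8 target q6~ -43.2
```

View pics/g11.png

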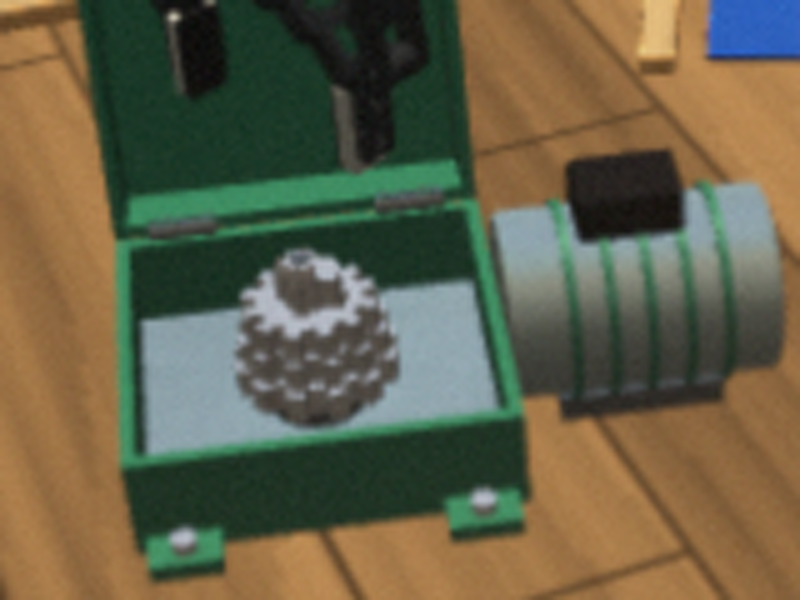

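Request:
step_arm(deltas=[{"translation": [-25.6, 33.65, 0], "rot": [0, 0.001, -1.393]}, {"translation": [-25.6, 33.65, 0], "rot": [0, 0.001, -1.393]}, {"translation": [-25.6, 33.65, 0], "rot": [0, 0.001, -1.393]}, {"translation": [-25.6, 33.65, 0], "rot": [0, 0.001, -1.393]}, {"translation": [-25.6, 33.65, 0], "rot": [0, 0.001, -1.393]}, {"translation": [-25.6, 33.65, 0], "rot": [0, 0.001, -1.393]}, {"translation": [-25.6, 33.65, 0], "rot": [0, 0.001, -1.393]}, {"translation": [-25.6, 33.65, 0], "rot": [0, 0.001, -1.393]}])

```text
clock: 29.82
eef_pos: [456.1, -235.9, 302.7]
tcp_rot: [3.141, -0.001, 1.83]
contact_force: [0.4, 0.6, -0.2]
opening: 0.998
```

Request:
step_arm(deltas=[{"translation": [0, 0, 0], "rot": [0, 0, 0]}, {"translation": [0, 0, 0], "rot": [0, 0, 0]}])

```text
clock: 30.08
eef_pos: [456.8, -233.1, 302.8]
tcp_rot: [3.141, -0.002, 1.823]
contact_force: [0.4, -0.6, 0.5]
opening: 1.0
```

```bash
python3 - <<'E'
from h import *
plan(456.7,-233.7,230,106.2)
E
```

```text
t 30.07 at [ 456.8 -233.1  302.8] [ 1.7998e+02 -1.0000e-01  1.0444e+02] q6 -0.73 open 1.0 F [ 0.4 -0.6  0.5]
delta cm [-0.065, -0.027, 7.281] rot [0.0003, -0.0017, -0.0307] deg 1.8 target q6~ -43.3
```

Request:
step_arm(deltas=[{"translation": [-0.06, -0.03, 3.5], "rot": [0, -0.002, -0.03]}, {"translation": [-0.06, -0.03, 7.3], "rot": [0, -0.002, -0.03]}, {"translation": [-0.06, -0.03, 7.3], "rot": [0, -0.002, -0.03]}, {"translation": [-0.06, -0.03, 7.3], "rot": [0, -0.002, -0.03]}])

```text
clock: 30.58
eef_pos: [457.5, -233.7, 231.2]
tcp_rot: [3.14, 0.002, 1.856]
contact_force: [1.2, 1.1, 0.4]
opening: 1.002
```

```bash
python3 - <<'E'
from h import *
s=grab("side","12")
plan(456.7,-233.7,173,106.1)
print(fitcog(s,4,456.7,-233.7))
E
```

```text
t 30.62 at [ 457.7 -233.9  231.6] [1.7987e+02 1.4000e-01 1.0637e+02] q6 -0.76 open 0.999 F [-0.2 -0.2 -0.5]
delta cm [0.064, -0.099, 5.864] rot [0.0023, 0.0025, 0.0046] deg -0.3 target q6~ -43.2
(array([ 456.6305487 , -233.60872591,    1.06578603]), np.float64(0.8276038998651435), np.float64(0.8062552433827759))
```

Request:
step_arm(deltas=[{"translation": [0.03, -0.06, 3], "rot": [0.002, 0.002, 0.005]}, {"translation": [0.03, -0.06, 5], "rot": [0.002, 0.002, 0.005]}, {"translation": [0.03, -0.06, 5.8], "rot": [0.002, 0.002, 0.005]}, {"translation": [0.03, -0.06, 5.8], "rot": [0.002, 0.002, 0.005]}, {"translation": [0.03, -0.06, 5.8], "rot": [0.002, 0.002, 0.005]}])

```text
clock: 31.25
eef_pos: [456.8, -234.3, 173.4]
tcp_rot: [3.141, 0.0, 1.851]
contact_force: [-0.0, -0.5, -0.1]
opening: 1.003
```

```bash
python3 - <<'E'
from h import *
plan(456.7,-233.7,173,106.1)
E
```

```text
t 31.25 at [ 456.8 -234.3  173.4] [1.7999e+02 3.0000e-02 1.0607e+02] q6 -0.76 open 1.003 F [-0.  -0.5 -0.1]
delta cm [0.062, 0.009, 0.038] rot [0.0002, 0.0005, -0.0005] deg 0.0 target q6~ -43.2
```

Request:
step_arm(deltas=[{"translation": [0.06, 0, 0], "rot": [0, 0, 0]}, {"translation": [0.06, 0, 0], "rot": [0, 0, 0]}, {"translation": [0.06, 0, 0], "rot": [0, 0, 0]}, {"translation": [0.06, 0, 0], "rot": [0, 0, 0]}, {"translation": [0.06, 0, 0], "rot": [0, 0, 0]}, {"translation": [0.06, 0, 0], "rot": [0, 0, 0]}, {"translation": [0.06, 0, 0], "rot": [0, 0, 0]}], grip=255)

```text
clock: 32.12
eef_pos: [456.3, -233.6, 173.3]
tcp_rot: [-3.141, -0.0, 1.851]
contact_force: [-2.5, 0.6, 11.6]
opening: 0.558
```

Request:
step_arm(deltas=[{"translation": [0, 0, -1], "rot": [0, 0, 0]}, {"translation": [0, 0, -5], "rot": [0, 0, 0]}, {"translation": [0, 0, -9], "rot": [0, 0, 0]}, {"translation": [0, 0, -13], "rot": [0, 0, 0]}, {"translation": [0, 0, -13], "rot": [0, 0, 0]}, {"translation": [0, 0, -13], "rot": [0, 0, 0]}])

```text
clock: 32.88
eef_pos: [455.9, -233.4, 302.0]
tcp_rot: [-3.14, -0.001, 1.851]
contact_force: [-0.1, -0.0, -1.3]
opening: 0.554
```

```bash
python3 - <<'E'
from h import *
plan(537.6,181.6,305,11.5)
s=readout.sense()["eef_pos"]; f=grab("side","13"); print(s)
print(fitcog(f,4,s[0],s[1],z=s[2]-173.8+13,yaw0=np.radians(61.1)))
E
```

```text
t 32.88 at [ 455.9 -233.4  302. ] [-1.7993e+02 -5.0000e-02  1.0608e+02] q6 -0.76 open 0.554 F [-0.1 -0.  -1.3]
delta cm [37.611, 19.343, -0.288] rot [-0.0018, 0.0004, 1.6506] deg -94.6 target q6~ 97.2
[ 455.87534629 -233.36224202  302.0110278 ]
(array([ 455.24412782, -233.50121978,    1.07799891]), np.float64(0.6579969375988777), None)
```

Request:
step_arm(deltas=[{"translation": [37.6, 19.35, -0.3], "rot": [-0.002, 0, 1.65]}, {"translation": [37.6, 19.35, -0.3], "rot": [-0.002, 0, 1.65]}, {"translation": [37.6, 19.35, -0.3], "rot": [-0.002, 0, 1.65]}, {"translation": [37.6, 19.35, -0.3], "rot": [-0.002, 0, 1.65]}, {"translation": [37.6, 19.35, -0.3], "rot": [-0.002, 0, 1.65]}, {"translation": [37.6, 19.35, -0.3], "rot": [-0.002, 0, 1.65]}, {"translation": [37.6, 19.35, -0.3], "rot": [-0.002, 0, 1.65]}, {"translation": [37.6, 19.35, -0.3], "rot": [-0.002, 0, 1.65]}])

```text
clock: 33.92
eef_pos: [537.9, 183.9, 303.7]
tcp_rot: [-3.141, 0.002, 0.484]
contact_force: [0.0, -0.2, -1.5]
opening: 0.553
```

Request:
step_arm(deltas=[{"translation": [0, 0, 0], "rot": [0, 0, 0]}, {"translation": [0, 0, 0], "rot": [0, 0, 0]}, {"translation": [0, 0, 0], "rot": [0, 0, 0]}])

```text
clock: 34.3
eef_pos: [537.8, 180.2, 304.8]
tcp_rot: [3.141, 0.001, 0.489]
contact_force: [-0.1, -0.5, -1.7]
opening: 0.556
```

```bash
python3 - <<'E'
from h import *
plan(537.6,181.6,266,11.5)
E
```

```text
t 34.3 at [537.8 180.2 304.8] [1.7998e+02 7.0000e-02 2.8010e+01] q6 1.4 open 0.556 F [-0.1 -0.5 -1.7]
delta cm [0.051, -0.133, 3.882] rot [0.0005, 0.0012, 0.2882] deg -16.5 target q6~ 97.2
```

Request:
step_arm(deltas=[{"translation": [0.05, -0.1, 0], "rot": [0, 0.001, 0.288]}, {"translation": [0.05, -0.1, 2], "rot": [0, 0.001, 0.288]}, {"translation": [0.05, -0.1, 3.8], "rot": [0, 0.001, 0.288]}, {"translation": [0.05, -0.1, 3.8], "rot": [0, 0.001, 0.288]}, {"translation": [0.05, -0.1, 3.8], "rot": [0, 0.001, 0.288]}, {"translation": [0.05, -0.1, 3.8], "rot": [0, 0.001, 0.288]}])

```text
clock: 35.05
eef_pos: [538.4, 182.5, 268.1]
tcp_rot: [3.142, -0.002, 0.201]
contact_force: [-0.5, 0.1, -1.4]
opening: 0.555
```

```bash
python3 - <<'E'
from h import *
plan(537.6,181.6,243,11.5)
E
```

```text
t 35.05 at [538.4 182.5 268.1] [ 1.800e+02 -1.300e-01  1.152e+01] q6 1.69 open 0.555 F [-0.5  0.1 -1.4]
delta cm [-0.103, 0.068, 2.505] rot [0.0001, -0.0023, 0.0004] deg -0.0 target q6~ 97.2
```

Bottom = TCP−173.5; seat at 59 → TCP ≈ 232.5.

Request:
step_arm(deltas=[{"translation": [-0.06, 0.05, 0.8], "rot": [0, -0.002, 0]}, {"translation": [-0.06, 0.05, 1.2], "rot": [0, -0.002, 0]}, {"translation": [-0.06, 0.05, 1.6], "rot": [0, -0.002, 0]}, {"translation": [-0.06, 0.05, 2.0], "rot": [0, -0.002, 0]}, {"translation": [-0.06, 0.05, 2.5], "rot": [0, -0.002, 0]}, {"translation": [-0.06, 0.05, 2.5], "rot": [0, -0.002, 0]}])

```text
clock: 35.8
eef_pos: [537.5, 181.7, 242.0]
tcp_rot: [3.141, 0.002, 0.2]
contact_force: [-0.3, 0.3, -1.1]
opening: 0.554
```

```bash
python3 - <<'E'
from h import *
plan(537.6,181.6,233,11.5); print(readout.sense()["wrist_torque"].round(2))
E
```

```text
t 35.8 at [537.5 181.7 242. ] [1.7998e+02 9.0000e-02 1.1480e+01] q6 1.69 open 0.554 F [-0.3  0.3 -1.1]
delta cm [0.012, 0.017, 0.895] rot [0.0003, 0.0016, -0.0003] deg 0.0 target q6~ 97.2
[-0.01  0.03 -0.01]
```

Request:
step_arm(deltas=[{"translation": [0, 0, 0.4], "rot": [0, 0, 0]}, {"translation": [0, 0, 0.7], "rot": [0, 0, 0]}, {"translation": [0, 0, 0.85], "rot": [0, 0, 0]}, {"translation": [0, 0, 0.85], "rot": [0, 0, 0]}])

```text
clock: 36.3
eef_pos: [537.6, 181.7, 233.8]
tcp_rot: [3.141, 0.001, 0.2]
contact_force: [-0.1, 0.3, -1.3]
opening: 0.557
```

Request:
step_arm(deltas=[{"translation": [0, 0, 0], "rot": [0, 0, 0]}, {"translation": [0, 0, 0], "rot": [0, 0, 0]}, {"translation": [0, 0, 0], "rot": [0, 0, 0]}, {"translation": [0, 0, 0], "rot": [0, 0, 0]}], grip=0)

```text
clock: 36.8
eef_pos: [537.7, 181.8, 234.0]
tcp_rot: [3.141, 0.001, 0.2]
contact_force: [0.7, -0.7, 1.5]
opening: 1.0
```

Request:
step_arm(deltas=[{"translation": [0, 0, -4], "rot": [0, 0, 0]}, {"translation": [0, 0, -8], "rot": [0, 0, 0]}, {"translation": [0, 0, -10], "rot": [0, 0, 0]}, {"translation": [0, 0, -10], "rot": [0, 0, 0]}, {"translation": [0, 0, -10], "rot": [0, 0, 0]}])

```text
clock: 37.42
eef_pos: [537.3, 181.7, 333.0]
tcp_rot: [3.141, 0.002, 0.2]
contact_force: [0.8, -0.1, -0.2]
opening: 1.001
```

```bash
python3 - <<'E'
from h import *
s=grab("side","14")
cv2.imwrite("pics/g14.png",overlay(s,[],(180,80,340,260),4))
plan(537.6,181.6,300,11.5)
E
```

```text
t 37.48 at [537.2 181.7 332.7] [1.7998e+02 1.5000e-01 1.1480e+01] q6 1.69 open 0.999 F [-0.7  1.2 -0.2]
delta cm [0.043, 0.011, 3.266] rot [0.0004, 0.0027, -0.0003] deg 0.0 target q6~ 97.2
```

View pics/g14.png

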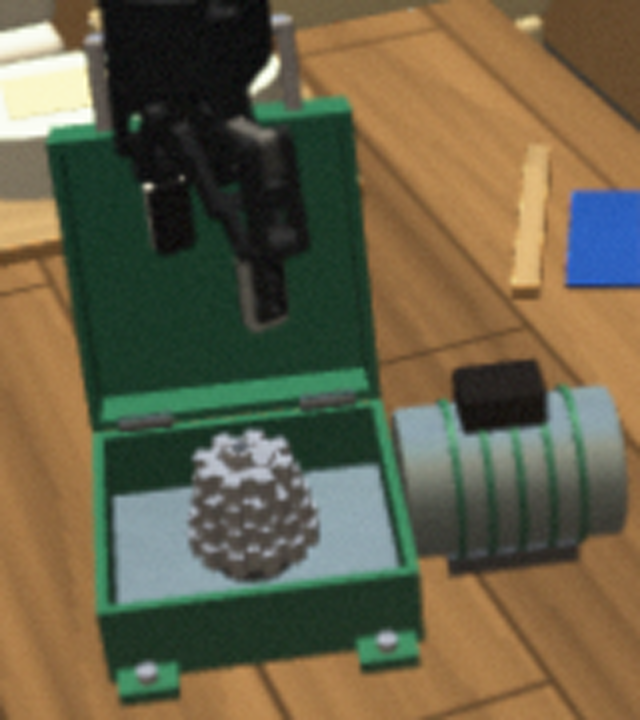

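```bash
cat >> h.py <<'E'
CY=np.radians(-14.5)
def bar(th,c=(537.,181.3),yaw=CY,off=0,L=205,h=20):
    xc=np.array([np.cos(yaw),np.sin(yaw),0]);yc=np.array([-np.sin(yaw),np.cos(yaw),0]);z=np.array([0,0,1.])
    hg=np.array([c[0],c[1],45.])+80*yc; v=-np.cos(th)*yc+np.sin(th)*z; n=np.sin(th)*yc+np.cos(th)*z
    return hg+L*v+h*n+off*xc
E
python3 - <<'E'
from h import *
t=load("top","0");s=load("side","0")
obs=[(t,np.array([(118,115),(52,350)])/3.9+[95,190]-.37,(50,-50)),(s,np.array([(222,19),(60,36)])/3.3+[185,80]-.37,(50,-50))]
for sel in ([0],[1],[0,1]):
  def r(q): return np.concatenate([(proj(obs[i][0],[bar(q[0],off=o,yaw=q[1]) for o in obs[i][2]])-obs[i][1]).ravel() for i in sel])
  o=least_squares(r,(1.75,CY)); print(o.x,np.degrees(o.x[1]),o.fun.round(1),bar(o.x[0]).round(1))
def r(q): return np.concatenate([(proj(f,[bar(q[0],c=q[2:4],off=o,yaw=q[1]) for o in os])-uv).ravel() for f,uv,os in obs])
o=least_squares(r,(1.75,CY,537,181)); print(o.x,o.fun.round(1),bar(o.x[0],c=o.x[2:4],yaw=o.x[1]))
E
```

```text
[ 1.81642856 -0.24089309] -13.802157204639801 [-0.3  1.1  0.3 -1. ] [574.4 325.8 239. ]
[ 1.83344059 -0.25014482] -14.332242621079736 [-0.6  0.9  0.7  0.7] [575.2 329.  237.8]
[ 1.81652192 -0.24441482] -14.003937488775717 [-0.1  0.8  0.3 -1.4 -1.   1.   0.3  0.9] [574.4 325.8 239. ]
[ 1.77087213e+00 -2.41215488e-01  5.39449701e+02  1.88356171e+02] [-0.1  0.7  0.4 -1.2 -0.9 -0.1  0.2 -0.2] [572.97538459 324.63646573 241.93568827]
```

```bash
python3 - <<'E'
from h import *
plan(574,326,440,-14.2)
E
```

```text
t 37.48 at [537.2 181.7 332.7] [1.7998e+02 1.5000e-01 1.1480e+01] q6 1.69 open 0.999 F [-0.7  1.2 -0.2]
delta cm [6.446, -13.41, -10.757] rot [0.001, 0.0025, 0.4482] deg -25.7 target q6~ 133.8
```

Request:
step_arm(deltas=[{"translation": [0, 0, -6], "rot": [0, 0.0025, 0.1]}, {"translation": [0, 0, -10.75], "rot": [0, 0.0025, 0.3]}, {"translation": [0, 0, -10.75], "rot": [0, 0.0025, 0.448]}, {"translation": [6.45, -13.4, -10.75], "rot": [0, 0.0025, 0.448]}, {"translation": [6.45, -13.4, -10.75], "rot": [0, 0.0025, 0.448]}, {"translation": [6.45, -13.4, -10.75], "rot": [0, 0.0025, 0.448]}, {"translation": [6.45, -13.4, -10.75], "rot": [0, 0.0025, 0.448]}, {"translation": [6.45, -13.4, -10.75], "rot": [0, 0.0025, 0.448]}])

```text
clock: 38.48
eef_pos: [574.1, 324.9, 440.5]
tcp_rot: [3.14, -0.001, -0.248]
contact_force: [-0.2, -0.3, 0.6]
opening: 1.0
```

```bash
python3 - <<'E'
from h import *
s=grab("side","15");t=grab("top","15")
plan(574,326,395,-14.2)
cv2.imwrite("pics/g15.png",overlay(s,[],(160,20,320,180),4))
E
```

```text
t 38.58 at [574.2 324.7 441.2] [ 1.7996e+02 -8.0000e-02 -1.4250e+01] q6 2.33 open 1.001 F [-0.   0.9  0.6]
delta cm [-0.058, -0.13, 4.619] rot [0.0007, -0.0014, -0.0009] deg 0.1 target q6~ 133.8
```

View pics/g15.png

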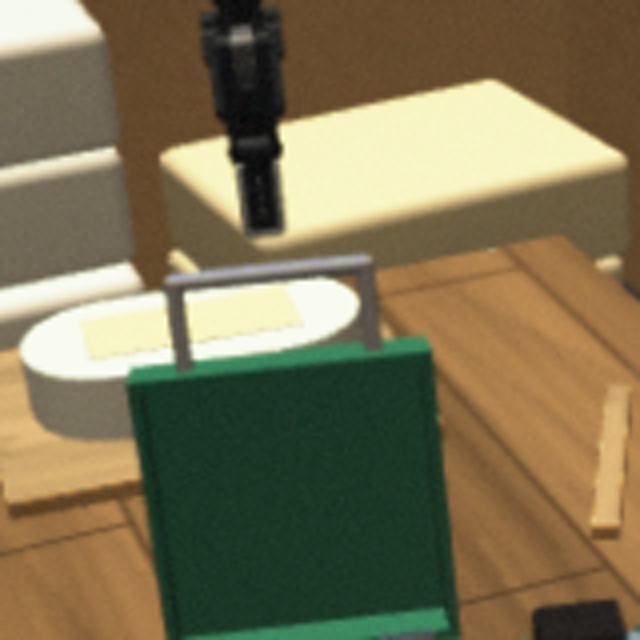

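View pics/top15.png

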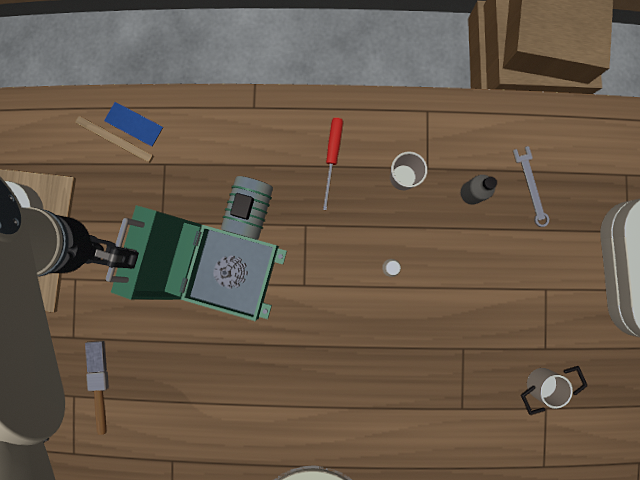

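Request:
step_arm(deltas=[{"translation": [-0.05, -0.1, 2.5], "rot": [0, -0.001, 0]}, {"translation": [-0.05, -0.1, 4.5], "rot": [0, -0.001, 0]}, {"translation": [-0.05, -0.1, 4.5], "rot": [0, -0.001, 0]}, {"translation": [-0.05, -0.1, 4.5], "rot": [0, -0.001, 0]}])

```text
clock: 39.08
eef_pos: [574.4, 326.9, 396.9]
tcp_rot: [-3.141, -0.001, -0.248]
contact_force: [0.1, -1.1, 0.5]
opening: 1.0
```

```bash
python3 - <<'E'
from h import *
s=grab("side","16");t=grab("top","16")
plan(574,326,395,-14.2)
a=overlay(s,[],(180,50,280,130),6)
b=overlay(t,[],(80,200,180,280),6)
cv2.imwrite("pics/g16.png",np.vstack([a,b])[:, :])
E
```

```text
t 39.17 at [574.4 327.1 397.4] [-1.7994e+02 -1.1000e-01 -1.4190e+01] q6 2.33 open 1.0 F [-0.4 -0.3 -0.4]
delta cm [-0.015, 0.122, 0.235] rot [-0.001, -0.0019, 0.0002] deg -0.0 target q6~ 133.8
```

View pics/g16.png

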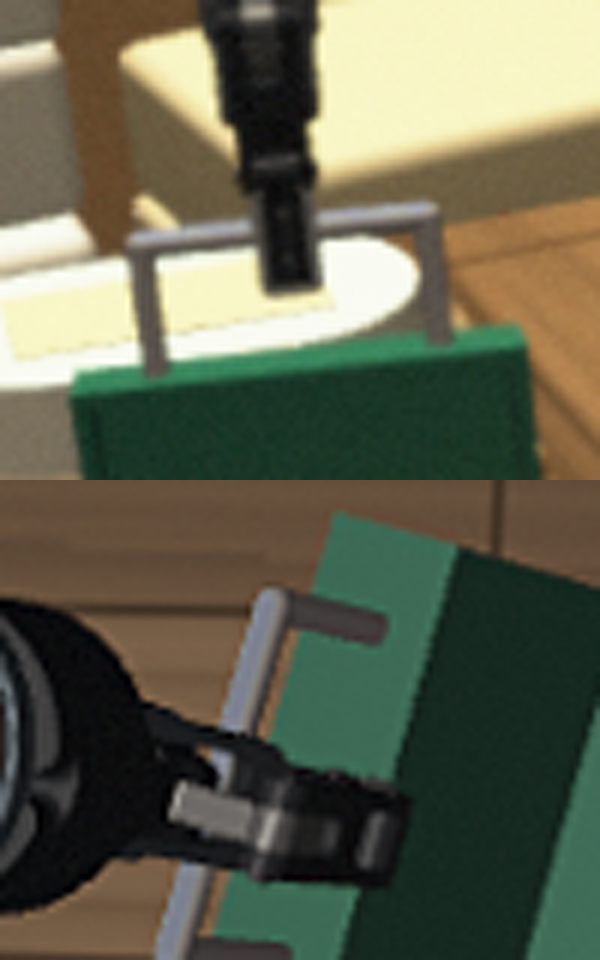

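Request:
step_arm(deltas=[{"translation": [0, 0.1, 0], "rot": [0, 0, 0]}, {"translation": [0, 0.1, 0], "rot": [0, 0, 0]}, {"translation": [0, 0.1, 0], "rot": [0, 0, 0]}, {"translation": [0, 0.1, 0], "rot": [0, 0, 0]}, {"translation": [0, 0.1, 0], "rot": [0, 0, 0]}, {"translation": [0, 0.1, 0], "rot": [0, 0, 0]}, {"translation": [0, 0.1, 0], "rot": [0, 0, 0]}, {"translation": [0, 0.1, 0], "rot": [0, 0, 0]}], grip=255, squeeze=25)

```text
clock: 40.17
eef_pos: [574.0, 326.2, 396.4]
tcp_rot: [-3.141, -0.001, -0.248]
contact_force: [-0.5, 1.2, 1.7]
opening: 0.101
```

```bash
python3 - <<'E'
from h import *
plan(574,326,395,-14.2)
s=readout.sense();yc=np.array([-np.sin(CY),np.cos(CY)])
for c in((537,181.3),(538.5,183)):
    d=(s["eef_pos"][:2]-c)@yc-80; xo=(s["eef_pos"][:2]-c)@[np.cos(CY),np.sin(CY)]
    print("y from hinge",d,"x off",xo)
    for th in (1.75,1.8,1.85): b=bar(th,c); print(th,b.round(1),(b[:2]-c)@yc-80)
E
```

```text
t 40.17 at [574.  326.2 396.4] [-1.7998e+02 -5.0000e-02 -1.4190e+01] q6 2.33 open 0.101 F [-0.5  1.2  1.7]
delta cm [0.009, 0.02, 0.144] rot [-0.0004, -0.0009, 0.0002] deg -0.0 target q6~ 133.8
y from hinge 69.55581047316898 x off -0.5040856670783685
1.75 [571.1 313.2 243.2] 56.22016034562458
1.8 [573.6 322.7 240.1] 66.05338202964674
1.85 [576.  332.1 236.5] 75.7215046585311
y from hinge 67.53438947844455 x off -1.5306611207529803
1.75 [572.6 314.9 243.2] 56.22016034562458
1.8 [575.1 324.4 240.1] 66.05338202964674
1.85 [577.5 333.8 236.5] 75.7215046585311
```

```bash
python3 - <<'E'
import numpy as np
def rows(a0,n,st):
    for i in range(1,n+1):
        a=a0-st*i; print(round(a,2),round(20.6*(np.cos(a)-np.cos(a0)),2),round(20.6*(np.sin(a0)-np.sin(a)),2))
rows(1.91,8,.1);rows(1.11,8,.1)
E
```

```text
1.81 1.97 -0.59
1.71 4.0 -0.97
1.61 6.05 -1.16
1.51 8.11 -1.14
1.41 10.15 -0.91
1.31 12.17 -0.48
1.21 14.13 0.15
1.11 16.01 0.97
1.01 1.8 1.01
0.91 3.48 2.19
0.81 5.04 3.53
0.71 6.46 5.02
0.61 7.72 6.65
0.51 8.82 8.39
0.41 9.73 10.24
0.31 10.46 12.17
```

Request:
step_arm(deltas=[{"translation": [0, 1.0, -0.32], "rot": [0, 0, 0]}, {"translation": [0, 1.97, -0.59], "rot": [0, 0, 0]}, {"translation": [0, 3.0, -0.8], "rot": [0, 0, 0]}, {"translation": [0, 4.0, -0.97], "rot": [0, 0, 0]}, {"translation": [0, 4.0, -0.97], "rot": [0, 0, 0]}])

```text
clock: 40.8
eef_pos: [564.1, 287.2, 406.9]
tcp_rot: [-3.141, -0.001, -0.248]
contact_force: [-3.2, 1.3, 7.3]
opening: 0.104
```

```bash
python3 - <<'E'
from h import *
plan(574,326,395,-14.2)
s=grab("side","17"); cv2.imwrite("pics/g17.png",overlay(s,[],(160,50,320,180),4))
E
```

```text
t 40.8 at [564.1 287.2 406.9] [-1.7994e+02 -7.0000e-02 -1.4210e+01] q6 2.29 open 0.104 F [-3.2  1.3  7.3]
delta cm [0.011, -4.0, 1.198] rot [-0.0011, -0.0012, -0.0001] deg 0.0 target q6~ 133.8
```

View pics/g17.png

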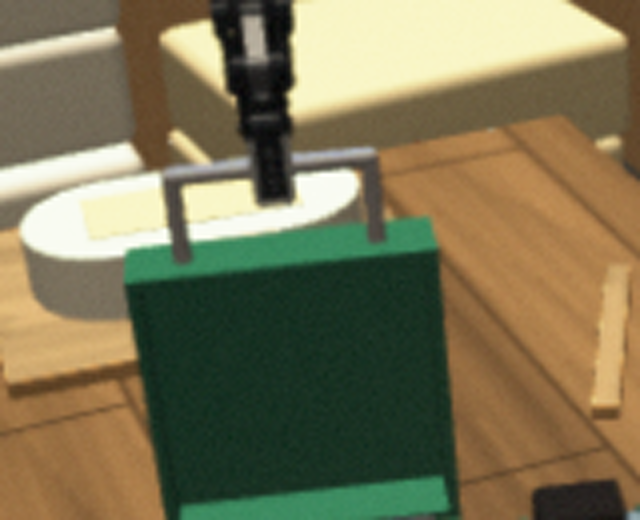

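Request:
step_arm(deltas=[{"translation": [0, 2.05, -0.19], "rot": [0, 0, 0]}, {"translation": [0, 4.11, -0.17], "rot": [0, 0, 0]}, {"translation": [0, 6.15, 0.06], "rot": [0, 0, 0]}, {"translation": [0, 8.17, 0.49], "rot": [0, 0, 0]}, {"translation": [0, 10.13, 1.12], "rot": [0, 0, 0]}, {"translation": [0, 12.01, 1.94], "rot": [0, 0, 0]}, {"translation": [0, 12.01, 1.94], "rot": [0, 0, 0]}])

```text
clock: 41.72
eef_pos: [534.4, 168.8, 385.5]
tcp_rot: [3.139, -0.0, -0.249]
contact_force: [1.8, -4.6, -0.9]
opening: 0.103
```

```bash
python3 - <<'E'
from h import *
plan(574,326,395,-14.2)
E
```

```text
t 41.73 at [534.4 168.8 385.5] [ 1.7983e+02 -1.0000e-02 -1.4250e+01] q6 2.12 open 0.103 F [ 1.8 -4.6 -0.9]
delta cm [-0.027, -16.212, -1.003] rot [0.003, -0.0002, -0.0008] deg 0.0 target q6~ 133.8
```

Request:
step_arm(deltas=[{"translation": [0, 1.8, 1.01], "rot": [0, 0, 0]}, {"translation": [0, 3.48, 2.19], "rot": [0, 0, 0]}, {"translation": [0, 5.04, 3.53], "rot": [0, 0, 0]}, {"translation": [0, 6.46, 5.02], "rot": [0, 0, 0]}, {"translation": [0, 7.72, 6.65], "rot": [0, 0, 0]}, {"translation": [0, 7.72, 6.65], "rot": [0, 0, 0]}])

```text
clock: 42.48
eef_pos: [515.5, 94.6, 318.0]
tcp_rot: [3.14, 0.0, -0.248]
contact_force: [4.1, -0.5, -5.8]
opening: 0.105
```

```bash
python3 - <<'E'
from h import *
plan(574,326,395,-14.2)
s=grab("side","18"); cv2.imwrite("pics/g18.png",overlay(s,[],(160,100,320,260),4))
E
```

```text
t 42.48 at [515.5  94.6 318. ] [179.92   0.   -14.22] q6 2.0 open 0.105 F [ 4.1 -0.5 -5.8]
delta cm [-0.011, -23.856, -7.732] rot [0.0014, 0.0, -0.0003] deg 0.0 target q6~ 133.8
```

View pics/g18.png

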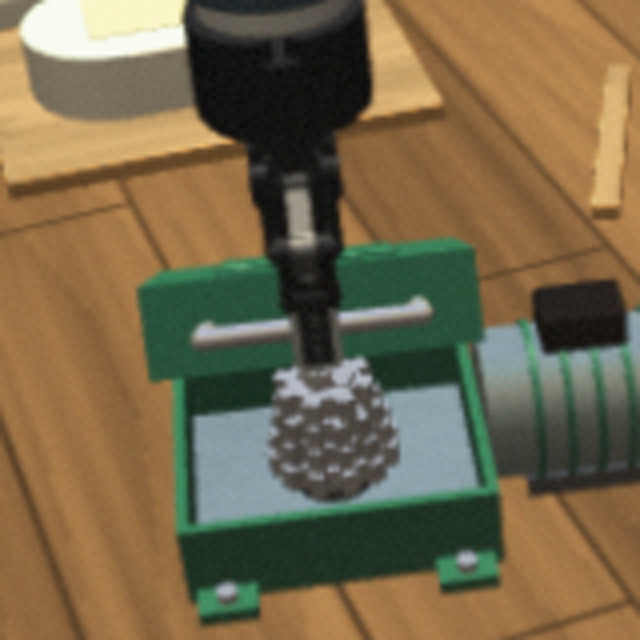

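Request:
step_arm(deltas=[{"translation": [0, 1.1, 1.74], "rot": [0, 0, 0]}, {"translation": [0, 2.01, 3.59], "rot": [0, 0, 0]}, {"translation": [0, 2.74, 5.52], "rot": [0, 0, 0]}, {"translation": [0, 3.27, 7.51], "rot": [0, 0, 0]}, {"translation": [0, 3.49, 8.72], "rot": [0, 0, 0]}, {"translation": [0, 3.57, 9.3], "rot": [0, 0, 0]}, {"translation": [0, 3.57, 9.3], "rot": [0, 0, 0]}])

```text
clock: 43.4
eef_pos: [507.0, 61.2, 225.9]
tcp_rot: [-3.141, -0.0, -0.248]
contact_force: [3.9, 5.1, -5.2]
opening: 0.109
```

```bash
python3 - <<'E'
from h import *
plan(574,326,395,-14.2)
s=grab("side","19"); cv2.imwrite("pics/g19.png",overlay(s,[],(160,120,320,280),4))
E
```

```text
t 43.4 at [507.   61.2 225.9] [-1.7999e+02 -1.0000e-02 -1.4200e+01] q6 1.94 open 0.109 F [ 3.9  5.1 -5.2]
delta cm [0.008, -27.313, -16.903] rot [-0.0001, -0.0002, 0.0001] deg -0.0 target q6~ 133.8
```

View pics/g19.png

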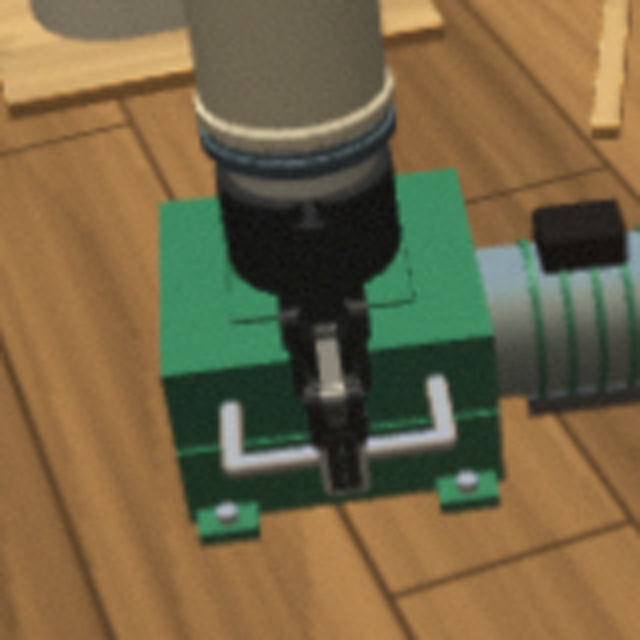

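Request:
step_arm(deltas=[{"translation": [0, 0.02, 0.3], "rot": [0, 0, 0]}, {"translation": [0, 0.02, 0.5], "rot": [0, 0, 0]}, {"translation": [0, 0.02, 0.6], "rot": [0, 0, 0]}, {"translation": [0, 0.02, 0.6], "rot": [0, 0, 0]}])

```text
clock: 43.95
eef_pos: [507.2, 61.0, 222.5]
tcp_rot: [3.142, -0.001, -0.247]
contact_force: [-5.3, 2.6, 24.7]
opening: 0.109
```

Request:
step_arm(deltas=[{"translation": [0, 0, -0.3], "rot": [0, 0, 0]}, {"translation": [0, 0, -0.3], "rot": [0, 0, 0]}, {"translation": [0, 0, -0.3], "rot": [0, 0, 0]}, {"translation": [0, 0, -0.3], "rot": [0, 0, 0]}], grip=165)

```text
clock: 44.45
eef_pos: [506.9, 61.1, 223.8]
tcp_rot: [3.141, -0.0, -0.248]
contact_force: [0.7, -1.2, 0.1]
opening: 0.353
```

Request:
step_arm(deltas=[{"translation": [0, 0, -3], "rot": [0, 0, 0]}, {"translation": [0, 0, -6], "rot": [0, 0, 0]}, {"translation": [0, 0, -8], "rot": [0, 0, 0]}, {"translation": [0, 0, -8], "rot": [0, 0, 0]}])

```text
clock: 44.95
eef_pos: [507.5, 61.3, 305.2]
tcp_rot: [-3.141, -0.003, -0.248]
contact_force: [0.5, 0.8, -1.1]
opening: 0.355
```

```bash
python3 - <<'E'
from h import *
# cover_edge: 148 from hinge; centre line
c=(537.5,181.4); yc=np.array([-np.sin(CY),np.cos(CY)]); p=np.array(c)+yc*(80-148); print(p)
plan(p[0],p[1],290,-14.2)
s=grab("side","20"); cv2.imwrite("pics/g20.png",overlay(s,[],(160,120,320,280),4))
E
```

```text
[520.47415972 115.56596045]
t 44.95 at [507.5  61.3 305.2] [-179.94   -0.19  -14.18] q6 1.94 open 0.355 F [ 0.5  0.8 -1.1]
delta cm [-0.078, -5.577, 1.526] rot [-0.001, -0.0033, 0.0003] deg -0.0 target q6~ 116.7
```

View pics/g20.png

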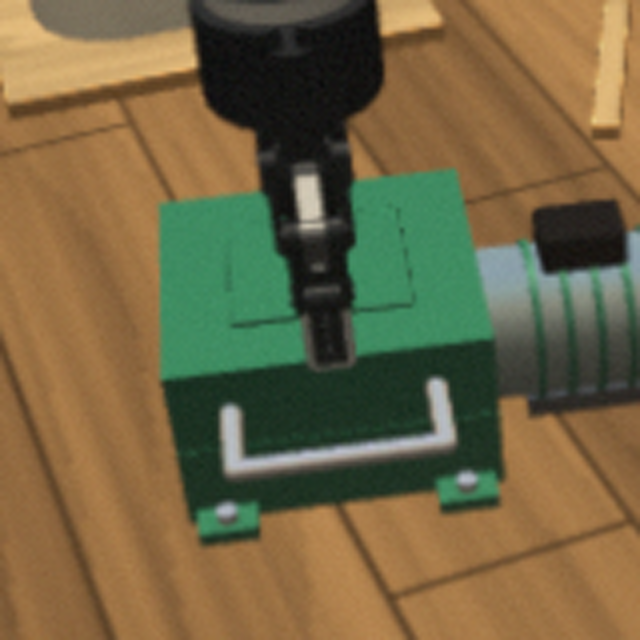

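Request:
step_arm(deltas=[{"translation": [-0.08, -5.5, 0], "rot": [0, -0.003, 0]}, {"translation": [-0.08, -5.5, 1.5], "rot": [0, -0.003, 0]}, {"translation": [-0.08, -5.5, 2.5], "rot": [0, -0.003, 0]}, {"translation": [-0.08, -5.5, 3], "rot": [0, -0.003, 0]}, {"translation": [-0.08, -5.5, 3], "rot": [0, -0.003, 0]}, {"translation": [-0.08, -5.5, 3], "rot": [0, -0.003, 0]}], grip=255)

```text
clock: 45.75
eef_pos: [519.9, 114.3, 274.4]
tcp_rot: [-3.141, 0.002, -0.248]
contact_force: [0.7, 0.3, 0.6]
opening: 0.002
```

Request:
step_arm(deltas=[{"translation": [0, 0, 0.5], "rot": [0, 0, 0]}, {"translation": [0, 0, 0.8], "rot": [0, 0, 0]}, {"translation": [0, 0, 1.1], "rot": [0, 0, 0]}, {"translation": [0, 0, 1.1], "rot": [0, 0, 0]}])

```text
clock: 46.25
eef_pos: [519.7, 114.8, 263.9]
tcp_rot: [3.142, 0.002, -0.247]
contact_force: [-4.1, -1.1, 11.5]
opening: 0.004
```

Request:
step_arm(deltas=[{"translation": [0, 0, 0.1], "rot": [0, 0, 0]}, {"translation": [0, 0, 0.2], "rot": [0, 0, 0]}, {"translation": [0, 0, 0.2], "rot": [0, 0, 0]}, {"translation": [0, 0, 0.2], "rot": [0, 0, 0]}])

```text
clock: 46.75
eef_pos: [519.8, 114.8, 263.7]
tcp_rot: [-3.141, 0.002, -0.247]
contact_force: [-10.6, -3.0, 34.9]
opening: 0.004
```

Request:
step_arm(deltas=[{"translation": [0, 0, -3], "rot": [0, 0, 0]}, {"translation": [0, 0, -8], "rot": [0, 0, 0]}, {"translation": [0, 0, -14], "rot": [0, 0, 0]}, {"translation": [-5, 0, -20], "rot": [0, 0, 0]}, {"translation": [-5, 20, -20], "rot": [0, 0, 0]}, {"translation": [-5, 20, -20], "rot": [0, 0, 0]}, {"translation": [-5, 20, -20], "rot": [0, 0, 0]}, {"translation": [-5, 20, -20], "rot": [0, 0, 0]}])

```text
clock: 47.75
eef_pos: [421.5, -69.4, 461.5]
tcp_rot: [3.141, 0.002, -0.251]
contact_force: [0.1, 0.5, 0.9]
opening: -0.003
```

```bash
python3 - <<'E'
from h import *
s=grab("side","21");t=grab("top","21"); print(readout.sense()["eef_pos"])
# overlay predicted rims: z=45 line and z=90 top outline for shut cover
c=np.array((537.5,181.8)); xc=np.array([np.cos(CY),np.sin(CY)]);yc=np.array([-xc[1],xc[0]])
sq=lambda z:np.array([[*(c+80*(a*xc+b*yc)),z] for a,b in((1,1),(1,-1),(-1,-1),(-1,1),(1,1))])
L=[sq(90),sq(45),np.array([bar(0,c,off=-50),bar(0,c,off=50)])]
a=overlay(s,L,(185,130,345,270),4);a0=overlay(s,[],(185,130,345,270),4)
cv2.imwrite("pics/g21.png",a);cv2.imwrite("pics/g21b.png",a0)
for z in(5,0): pass
E
```

```text
[422.36270319 -67.92475172 461.34524249]
```

View pics/g21.png

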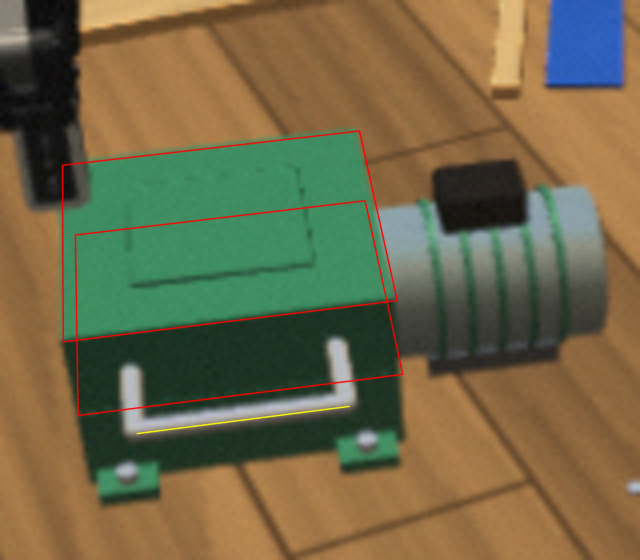

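View pics/g21b.png

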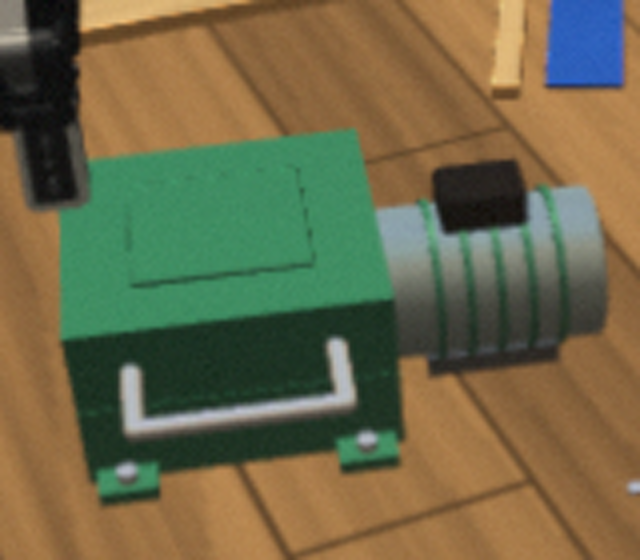

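View pics/top21.png

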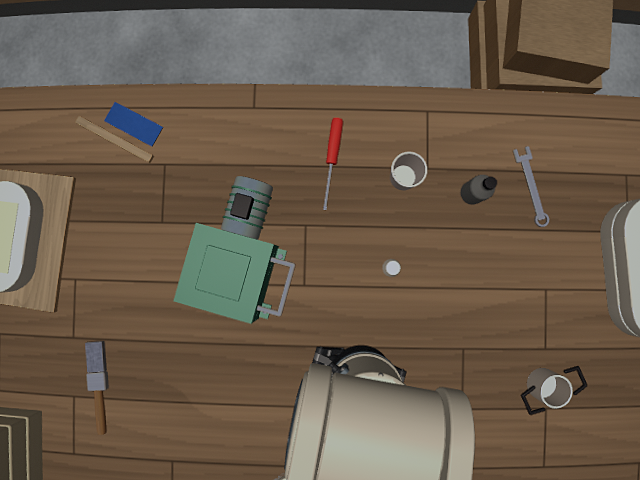

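Request:
step_arm(deltas=[{"translation": [0, 0, 0], "rot": [0, 0, 0]}, {"translation": [0, 0, 0], "rot": [0, 0, 0]}, {"translation": [0, 0, 0], "rot": [0, 0, 0]}])

```text
clock: 48.22
eef_pos: [423.0, -66.1, 461.1]
tcp_rot: [-3.141, 0.003, -0.246]
contact_force: [-0.6, -0.1, 0.2]
opening: 0.0
```

```bash
python3 -c "
from rig import ticket; print(ticket.sign_off())"
```

```text
the job is handed in; nothing more can be done
None
```

The job is handed in at about 48 s. The four cogs present (1, 2, 3 and 4; there was no cog 5) are stacked on the hub from widest to narrowest, with keyways on the master spline. The cover is swung over and pressed shut.

- **Cogs:** Each one slid down to about its seat height before I let go. The picture taken after each release showed that cog lying flat on the one below. Cog 1 rubbed sideways on the hub with about 9 N; I shifted the target 2 mm and the rest went in freely (at most 5 N).
- **Cover:** It was pushed home twice, first by the handle (about 25 N) and then at the free edge. At the edge, going from 11.5 N to 35 N moved it only about 0.2 mm, so it had nothing left to close. The last picture shows a thin, even seam on the faces the side camera sees; the hinge side was not in view.
- **Bystanders:** The plug, beaker and bottle look unmoved in the last top view, compared by eye with the first. Fits made between carries showed no cog knocked aside.
- **Disagreements:** The two cameras disagreed by about 2 mm on the hub position. The position that actually fitted was about 2 mm further in x than my image estimate. A fit of cog 1 after seating was too poor to use (0.21), so its seating rests on the height, the forces and the picture.

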